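Take the keyhole-hung desk clock off its stand and lay it on the charger

TASK

The white desk clock hangs by the keyhole in its back on the headed stud of the sloped wooden stand. Slide it up the slope until the wide end of the keyhole is over the stud's head, then lift it straight off the board without forcing it, and lay it down gently, face up, in the middle of the black charging pad and lined up with the pad's length. Let go of it, and leave the things standing around where they are.

Things in the scene. Friction and masses are not known exactly. Their poses are not given: they have to be found in the camera images.
- clock: white desk clock with a grey back half, a box 116 (its x) x 58 (its y) x 34 mm thick (its z), about 0.18 kg, loose. Origin: centre of its back face; +z points out of its face (round dial, small display, three buttons), +x towards its top (dial end). Grip it across the 58 mm width; the sides are plain and flat. It hangs with its back on the board, its x and z along the board's x and z.
- wide_end (a point): in the clock's back face, the middle of the keyhole's wide opening, at clock x = +6 mm. The opening is 22 mm long (clock x -5 to +17) and 21 mm wide. The stud's head passes through while the stud stands at clock x +3.5 to +9.5 mm. At +3.5 mm a wall inside stops the head, so the clock can also be slid up until it stops.
- narrow_end (a point): in the clock's back face, where the stud stands when the clock hangs: clock x = +30 mm, 24 mm above wide_end. The narrow slot is 9.5 mm wide, joins the wide opening and is closed at its upper end, clock x = +34 mm. The back plate is 4 mm thick and hollow behind.
- stand: fixed bamboo stand, foot 130 (x) x 100 (y) x 8 mm; origin: centre of the foot's underside on the desk. +x points to its high rear side; the low front side faces roughly towards the robot.
- board: the stand's sloped board, 148 x 94 x 6 mm, rising at 35 degrees. Origin: on its surface at the foot of the steel stud. +x points up the slope, +y across, +z square out of the board, which reaches from x = -98 to +50 mm. The clock hangs with its origin at about x = -30 mm; it comes free at x = -6 mm (-9.5 to -3.5), that is 24 mm up the slope, and is off the stud once its back is over 10 mm off the board.
- stud_head (a point): middle of the top of the stud's head, 9.7 mm above the board. Head 15 mm across and 4 mm thick, shank 6.5 mm thick and 5.7 mm long.
- pad: fixed flat black charging pad, 160 (x) x 104 (y) x 8 mm, with two fine grey lines along its length; origin: centre of its underside, +x along its length.
- pad_top (a point): centre of the pad's top face, 8 mm above the desk.
- glue_stick: red and orange glue stick standing upright, 27 mm thick, 90 mm tall; origin at its foot. Not to be disturbed.
- eraser: blue and white eraser, 44 x 20 x 12 mm; origin under its centre. Not to be disturbed.
- sticky_notes: cream block of sticky notes, 77 x 76 x 11 mm; origin under its centre. Not to be disturbed.
- mug: white spotted mug, 82 mm across, 91 mm tall; origin under its centre. Not to be disturbed.
Things that resemble listed ones, but are neither listed nor needed, are in the scene too. Leave any orange or yellow look-alike of the pad alone.

How it is judged:
By the outcome, as a careful person would: the job done as asked, in the order asked, and still so for the second after the job is handed in, with the robot touching nothing.
It also fails if it takes over 48 s, if anything falls off the work surface, if the arm or the gripper's body presses on something with over 40 N, if the wrist force passes 120 N, or if a joint passes its speed limit or range.

ROBOT

A 6-joint arm with a two-finger parallel gripper is mounted at the origin on a cart in front of the work surface, level with it; the furniture and walls round the work are solid. World frame = base frame: x ahead of the robot, y to its left, z up, the work surface at z = 0. Lengths are in m, angles in rad, forces in N, time in s.
With the tool pointing down it reaches from about 0.4 to 0.825 m from the base axis. Payload 7 kg.
Tool frame: the origin (TCP) lies where the fingers leave the gripper's body, on its centre line; the fingertips stand 66 mm ahead of it and the grasp point (between the pads) lies 47 mm ahead of it; y points along the fingers, z is the direction in which the jaws open and shut, and the axes are right-handed (so a half turn about y gives the same grasp; the last joint's range is limited). The gripper opens to 88 mm and grips with 3 to 60 N. Pads are 19 mm wide; open, the fingers measure 130 mm over their backs; the gripper's body (78 mm by 193 mm) begins 47 mm behind the grasp point.
Start: joints at [1.527, 0.359, 0.012, 0, -1.224, -0.288], TCP at [0.22, 0.638, 0.292] pointing down, gripper open.
Joint ranges: [-3.07, 3.07], [-1.43, 2.12], [-1.02, 1.25], [-3.03, 1.67], [-3.05, -0], [-3.03, 3.03]. Speed limits (rad/s): [2.39, 2.39, 3.01, 3.14, 3.14, 3.14].

INTERFACE

Orientations are given as a unit quaternion [w, x, y, z].
In Python, from workcell import bot gives the robot as it stands. The module is installed in compiled form; this text tells all that it offers.
- The arm moves only by the shell command python3 -m crank 'ROWS' [OPENING] [FORCE]. ROWS is JSON, a list of rows, each an object with "translation": the shift along the tool's x, y, z in cm, a list of three; "delta_rot": the turn, a rotation vector about the tool's x, y, z in rad, a list of three. In form: [{"translation": [tx, ty, tz], "delta_rot": [rx, ry, rz]}, ...]. A call has 1 to 20 rows; each row shifts and turns the commanded pose from where the row before left it, along the tool's axes as they then stand; what a row does not reach is not made up. A row lasts 1/10 s, in which the tool goes at most 50 mm and 8.59 degrees, less where a joint would pass 70% of its speed; a pose out of reach is approached as far as the arm can. A call is refused whole if a number of a shift passes 5 or a number of a turn 0.15, either way. A call with a gripper value outside its range is refused whole. OPENING is the gripper command: -1 is shut, 1 is fully open, values between are in proportion, set as the call begins (- or left out, the last holds). The fingers move at their own pace and stop on an object; FORCE is the grip in N (left out, the last holds). Time passes only in rows, so rows that do not move let the fingers close. It gives the time, the measured TCP pose, the force and the opening at its end, in the units of the state.
- bot.read_state(): the state, without advancing time (a new reading comes with each control period).
- bot.get_image(name): name is "side" or "top"; returns a dict with "img" (384x512x3 uint8, blue, green, red), "range_z" (384x512 float32, m along the optical axis (not along the pixel's ray), 0 where there is no reading), "camera_matrix" (3x3 intrinsics, pixels), "rvec" (rotation vector, rad) and "tvec" (3), from world to camera coordinates, as OpenCV has them. Camera axes: x right, y down, z forward; pixel columns grow to the right and rows downward; lengths in m; the calibration is good to about 2 mm. A picture is of the moment at which its call begins.
- bot.hand_in(): hands the job in, once; it reports no verdict.
Trained networks look in a picture, given as the dict that the camera call returned (one of the last four; its "shot" number tells which), for a name from the list of things; names that differ only in an ending like _2 or _b are one class to them, and where a whole thing is asked for, a point or a joint stands for the part that bears it (a point fixed in the world has none). Each returns a list of dicts, best first, with "conf" (0 to 1); they miss things now and then, are a little off and sometimes report something else, mostly with a low value. They report only what shows in the picture. A call takes as long as a camera call. They do not tell look-alikes from the thing itself.
- bot.outline_of(picture, name): "region" (384x512 bool, what is visible of it).
- bot.tip_of(picture, name): "location" ([x, y, z] in m, in world coordinates, good to about 4 mm: a listed point, or the origin of a listed thing).
The state is a dict: "time": time; "joint_positions": joint angles; "joint_vel": joint speeds; "joint_efforts": joint torques, N m; "tool_pos": TCP position; "tool_rot": TCP orientation; "force": force on the tool from outside, world axes, zero at the start; "torque": the same for the moment, N m; "width": finger opening in m.
Only numpy, scipy, OpenCV 4.12 (cv2) and the standard library are available. Lean on these libraries where they do the work, as an engineer would, in place of code of your own. Each camera call takes 0.05 s, during which the arm holds its last target.

## Working session

There is one attempt and no reset: what is moved stays moved. The work goes in short steps, Python scripts to look and compute and a shell command to move; the robot and the scene stay as the last step left them, time stands still between calls to the robot, and variables do not carry over. Pictures are saved under pics/ and viewed, and the job is handed in when it is done.

```bash
mkdir -p pics; cat > h.py <<'E'
import numpy as np, cv2
from workcell import bot
from scipy.spatial.transform import Rotation as R
def rot(q): return R.from_quat([q[1],q[2],q[3],q[0]])
def cloud(p):
    K=p["camera_matrix"]; z=p["range_z"]; v,u=np.indices(z.shape)
    P=np.stack([(u-K[0,2])/K[0,0]*z,(v-K[1,2])/K[1,1]*z,z],-1)
    M=cv2.Rodrigues(np.array(p["rvec"],float))[0]
    return (P-np.array(p["tvec"]).ravel())@M
def proj(p,X):
    return cv2.projectPoints(np.array(X,float).reshape(-1,1,3),np.array(p["rvec"],float),np.array(p["tvec"],float),np.array(p["camera_matrix"],float),None)[0].reshape(-1,2)
E
python3 - <<'E'
from h import *
np.set_printoptions(precision=4,suppress=True)
s=bot.read_state()
for k,v in s.items(): print(k,np.array(v))
print(rot(s["tool_rot"]).as_matrix())
for c in ("top","side"):
    p=bot.get_image(c); cv2.imwrite(f"pics/{c}0.png",p["img"])
    np.savez(f"{c}0.npz",**{k:p[k] for k in ("img","range_z","camera_matrix","rvec","tvec")})
    for n in ["clock","wide_end","narrow_end","stand","board","stud_head","pad","pad_top","glue_stick","eraser","sticky_notes","mug"]:
        try:
            for d in bot.tip_of(p,n)[:3]: print(c,n,round(d["conf"],2),np.array(d["location"]))
        except Exception as e: print(n,e)
E
```

```text
time 0.0
joint_positions [ 1.5271  0.3594  0.0111 -0.0003 -1.2241 -0.2881]
joint_vel [ 0.0007  0.0002  0.0015 -0.0002 -0.0002 -0.0016]
joint_efforts [ -0.001  -58.2711  29.3067   6.9976   0.007   -0.0002]
tool_pos [0.2197 0.6378 0.2912]
tool_rot [ 0.1168 -0.1168 -0.6968  0.698 ]
force [ 0.3289  0.0977 -0.5945]
torque [-0.0167 -0.0445 -0.0241]
width 0.08753279106099376
[[-0.9454 -0.0004 -0.3258]
 [ 0.3258 -0.0016 -0.9454]
 [-0.0002 -1.      0.0017]]
top clock 0.96 [0.5888 0.1336 0.0545]
top wide_end 0.74 [ 0.5874  0.1408 -0.0037]
top wide_end 0.72 [0.5973 0.1375 0.0545]
top narrow_end 0.68 [0.6096 0.1434 0.0735]
top stand 0.71 [ 0.59    0.1408 -0.0034]
top board 0.77 [0.6138 0.1432 0.0658]
top board 0.26 [ 0.4118  0.222  -0.0029]
top stud_head 0.8 [0.6068 0.1451 0.0806]
top pad 0.96 [ 0.5857 -0.1261  0.0017]
top pad 0.96 [ 0.5737 -0.5858 -0.0012]
top pad 0.9 [ 0.4626 -0.3513  0.0014]
top pad_top 0.84 [ 0.57   -0.5826  0.0066]
top pad_top 0.81 [ 0.4639 -0.3469  0.011 ]
top pad_top 0.7 [ 0.5889 -0.1316  0.0058]
top glue_stick 0.64 [0.7444 0.0108 0.0015]
top eraser 0.42 [ 0.4567 -0.0024  0.003 ]
top sticky_notes 0.95 [0.4115 0.2245 0.0008]
top mug 0.7 [ 0.6587 -0.3331 -0.0003]
side wide_end 0.73 [ 0.6586 -0.3311 -0.0009]
side wide_end 0.67 [0.5894 0.1391 0.0525]
side narrow_end 0.98 [0.6091 0.1424 0.0669]
side stand 0.92 [0.593  0.1381 0.0011]
side stud_head 0.86 [0.6075 0.1411 0.0812]
side pad 0.94 [ 0.5723 -0.5781  0.0013]
side pad 0.77 [ 0.5884 -0.1252  0.0008]
side pad 0.48 [0.6039 0.1415 0.082 ]
side pad_top 0.9 [ 0.462  -0.3509  0.0068]
side pad_top 0.76 [ 0.59   -0.1285  0.0092]
side pad_top 0.74 [ 0.5743 -0.5835  0.0046]
side eraser 0.47 [ 0.4575 -0.0073  0.0018]
side sticky_notes 0.57 [0.5904 0.1376 0.0507]
side sticky_notes 0.56 [ 0.4112  0.2253 -0.004 ]
side sticky_notes 0.28 [ 0.6591 -0.3309 -0.0024]
side mug 0.71 [ 0.66   -0.3279 -0.0022]
```

View pics/top0.png

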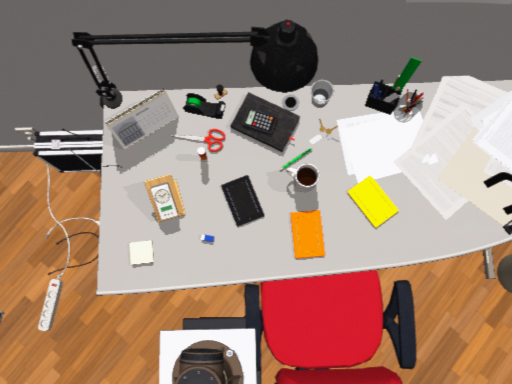

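View pics/side0.png

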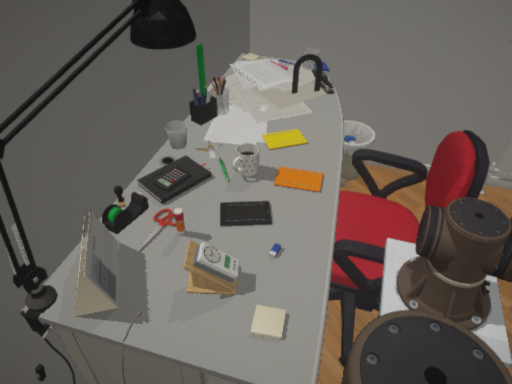

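The top view shows the stand with the clock at about (165,198), the black pad at (243,200), the eraser at (208,239) and the glue stick at (202,153). The orange pad (307,234) and the yellow one (372,201) are look-alikes. Next I'll fit the poses.

```bash
cat > m.py <<'E'
from h import *
np.set_printoptions(precision=4,suppress=True)
def fit():
  for c in ("top","side"):
    p=bot.get_image(c); X=cloud(p); z=p["range_z"]
    for n in ("clock","pad","board","stand"):
        for d in bot.outline_of(p,n)[:3]:
            m=d["region"]&(z>0); P=X[m]
            if len(P)<20: continue
            cen=np.median(P,0)
            line=[c,n,round(d["conf"],2),m.sum(),cen]
            if n=="pad":
                bx=cv2.minAreaRect((P[:,:2]*1000).astype(np.float32)); line+=[bx]
            else:
                # plane RANSAC
                best=None;rng=np.random.default_rng(0)
                for _ in range(300):
                    a=P[rng.choice(len(P),3,False)]; nn=np.cross(a[1]-a[0],a[2]-a[0])
                    if np.linalg.norm(nn)<1e-7: continue
                    nn/=np.linalg.norm(nn); k=abs((P-a[0])@nn)<.003
                    if best is None or k.sum()>best.sum(): best=k
                Q=P[best]; c0=Q.mean(0); nn=np.linalg.svd(Q-c0)[2][2]; nn*=np.sign(nn[2])
                ex=np.array([-nn[0],-nn[1],0]);yaw=np.arctan2(ex[1],ex[0])
                ex=np.array([0,0,1])-nn*nn[2]; ex/=np.linalg.norm(ex); ey=np.cross(nn,ex)
                ab=np.stack([(Q-c0)@ex,(Q-c0)@ey],1)
                bx=cv2.minAreaRect((ab*1000).astype(np.float32))
                line+=[len(Q),"slope",np.degrees(np.arccos(nn[2])),"yaw",np.degrees(yaw),"rectcenter",c0+ex*bx[0][0]/1000+ey*bx[0][1]/1000,bx[1],bx[2]]
            print(*line)
if __name__=="__main__": fit()
E
python3 m.py
```

```text
top clock 0.67 408 [0.4127 0.2246 0.0126] 227 slope 2.7693667807044617 yaw -70.93598191895354 rectcenter [0.4117 0.2256 0.0126] (70.14667510986328, 71.20001220703125) 75.86902618408203
top clock 0.64 608 [0.5753 0.1334 0.0859] 306 slope 34.83755138912549 yaw 23.561567171522057 rectcenter [0.571  0.133  0.0845] (55.872432708740234, 115.55345153808594) 82.37689208984375
top pad 0.92 1370 [ 0.4621 -0.3469  0.0085] ((463.5650329589844, -347.77337646484375), (161.0774688720703, 104.60283660888672), 3.8683576583862305)
top pad 0.89 1252 [ 0.5858 -0.1269  0.0088] ((588.2879638671875, -125.7391586303711), (161.83908081054688, 102.20507049560547), 19.127941131591797)
top pad 0.6 1317 [ 0.5718 -0.5796  0.0079] ((574.1228637695312, -580.13525390625), (159.2554473876953, 107.20159912109375), 35.18400955200195)
top board 0.8 506 [0.6173 0.1384 0.0759] 283 slope 35.74005376511837 yaw 19.297180724771035 rectcenter [0.5944 0.1405 0.0591] (93.48051452636719, 148.40846252441406) 86.15251159667969
top stand 0.58 558 [0.611  0.1179 0.0637] 265 slope 35.03137071666548 yaw 16.449419503211157 rectcenter [0
[... 757 characters left out ...]
 34.64250398105327 yaw 13.463015525422932 rectcenter [0.5924 0.1402 0.0585] (151.63604736328125, 92.66529846191406) 0.7336129546165466
side board 0.53 1122 [ 0.5858 -0.1222  0.0087] 975 slope 0.2059532424564405 yaw 147.3724916882857 rectcenter [ 0.5873 -0.1266  0.0088] (158.34869384765625, 106.0062255859375) 53.19025421142578
side stand 0.77 1277 [0.6066 0.175  0.0287] 547 slope 35.0237252469735 yaw 13.884816320322585 rectcenter [0.5905 0.1389 0.0564] (156.54368591308594, 94.33964538574219) 0.26094040274620056
side stand 0.35 575 [0.6159 0.1708 0.0797] 527 slope 34.80572863851612 yaw 13.85287884185911 rectcenter [0.5941 0.1399 0.0593] (147.1804656982422, 94.30291748046875) 0.2202153205871582
```

```bash
cat > fitbox.py <<'E'
from h import *
from scipy.optimize import minimize
np.set_printoptions(precision=4,suppress=True)
def corners(o,Rm,dx,dy,z0,z1):
    return np.array([o+Rm@np.array([a*dx/2,b*dy/2,c]) for a in(-1,1) for b in(-1,1) for c in(z0,z1)])
def soft(p,X,S=8):
    uv=proj(p,X); h=cv2.convexHull(((uv+.5)*S).astype(np.float32)).reshape(-1,2)
    m=np.zeros((384*2,512*2),np.uint8)
    cv2.fillPoly(m,[np.round(h*2/S*256-128).astype(np.int32)],255,cv2.LINE_AA,8)
    return cv2.resize(m,(512,384),interpolation=cv2.INTER_AREA)/255.
def fit(ps,pose,dims,x0,target,pad=6):
    def cost(x):
        o,Rm=pose(x); t=0
        for p,T,box in zip(ps,Ts,boxes):
            m=soft(p,corners(o,Rm,*dims)); sl=box
            t+=((m[sl]-T[sl])**2).sum()
        return t
    Ts=[];boxes=[]
    for p in ps:
        Ts.append(target(p))
        uv=proj(p,corners(*pose(x0),*dims)); a=np.floor(uv.min(0)-pad).astype(int);b=np.ceil(uv.max(0)+pad).astype(int)
        boxes.append((slice(max(a[1],0),b[1]),slice(max(a[0],0),b[0])))
    sx=np.vstack([x0]+[np.array(x0)+d for d in np.diag([.006]*(len(x0)-1)+[.08])])
    r=minimize(cost,x0,method="Nelder-Mead",options=dict(initial_simplex=sx,xatol=1e-4,fatol=1e-3,maxiter=600))
    return r.x,r.fun
def Rb(yaw): return R.from_euler("ZY",[yaw,-np.radians(35)]).as_matrix()
gray=lambda p:p["img"].astype(float).mean(2)
def tpad(p):  # dark=1
    return np.clip((110-gray(p))/60,0,1)
E
python3 - <<'E'
from fitbox import *
T=[dict(np.load(f"{c}0.npz")) for c in("top","side")]
print(bot.read_state()["time"])
for ps in ([T[0]],[T[1]],T):
    x,f=fit(ps,lambda x:(np.array([x[0],x[1],0]),R.from_euler("z",x[2]).as_matrix()),(.16,.104,0,.008),[.587,-.126,.34],tpad)
    print("pad",x,np.degrees(x[2]),f)
for k,p in enumerate(T):
    o=np.array([.5893,.1389,.0556]); X=np.vstack([corners(o,Rb(np.radians(14.3)),.116,.058,0,.034)])
    im=p["img"].copy(); 
    im=cv2.resize(im,None,fx=6,fy=6,interpolation=cv2.INTER_CUBIC)
    for u in proj(p,X): cv2.circle(im,tuple(int(v) for v in (u+.5)*6),3,(0,0,255),-1)
    Bo=np.array([.6131,.145,.0728]);M=Rb(np.radians(14.3))
    Xb=np.array([Bo+M@np.array([a,b,0]) for a in(-.098,.05) for b in(-.047,.047)])
    for u in proj(p,Xb): cv2.circle(im,tuple(int(v) for v in (u+.5)*6),3,(0,255,0),-1)
    c=proj(p,X).mean(0)*6; c=c.astype(int)
    cv2.imwrite(f"pics/clk{k}.png",im[c[1]-200:c[1]+200,c[0]-230:c[0]+230])
a=cv2.imread("pics/clk0.png");b=cv2.imread("pics/clk1.png");cv2.imwrite("pics/clk.png",cv2.resize(np.hstack([a,b]),(800,348)))
E
```

```text
1.8
pad [ 0.5866 -0.1242  0.3593] 20.585986097102797 67.93591695501729
pad [ 0.588  -0.1278  0.359 ] 20.571793796559046 62.08758426246315
pad [ 0.588  -0.1255  0.3459] 19.82018374409963 152.16848647955916
```

View pics/clk.png

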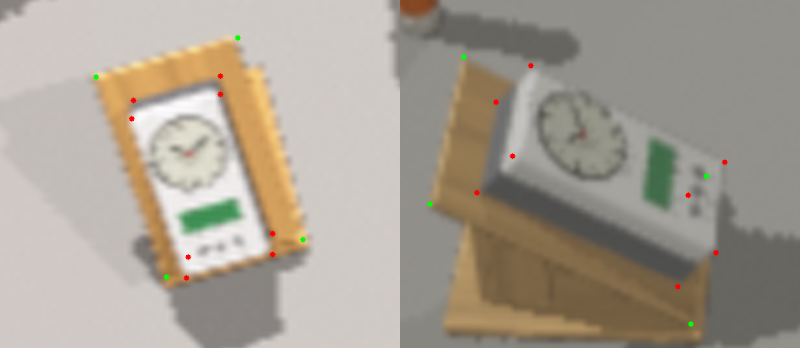

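```bash
python3 - <<'E'
from fitbox import *
T=[dict(np.load(f"{c}0.npz")) for c in("top","side")]
M=Rb(np.radians(14.3)); o=np.array([.5893,.1389,.0556])
for k,p in enumerate(T):
    S=14
    im=cv2.resize(p["img"],None,fx=S,fy=S,interpolation=cv2.INTER_NEAREST)
    for z,col in((.034,(0,0,255)),(0,(255,0,0))):
        q=np.array([o+M@np.array([a*.058,b*.029,z]) for a,b in((-1,-1),(-1,1),(1,1),(1,-1))])
        cv2.polylines(im,[((proj(p,q)+.5)*S).astype(np.int32)],True,col,1)
    Bo=np.array([.6131,.145,.0728])
    q=np.array([Bo+M@np.array([a,b,0]) for a,b in((-.098,-.047),(-.098,.047),(.05,.047),(.05,-.047))])
    cv2.polylines(im,[((proj(p,q)+.5)*S).astype(np.int32)],True,(0,255,0),1)
    c=(proj(p,q).mean(0)*S).astype(int)
    cv2.imwrite(f"pics/big{k}.png",im[c[1]-300:c[1]+300,c[0]-400:c[0]+400])
E
```

```text
(no output)
```

View pics/big0.png

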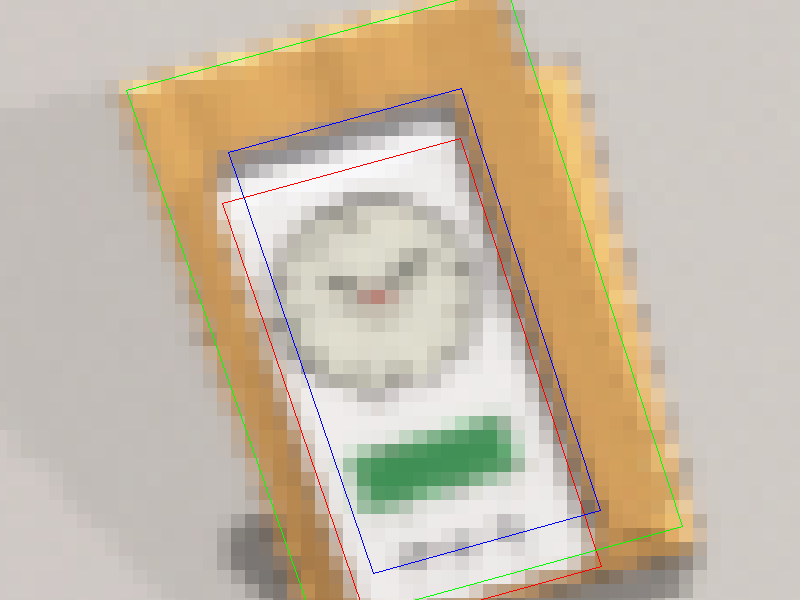

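View pics/big1.png

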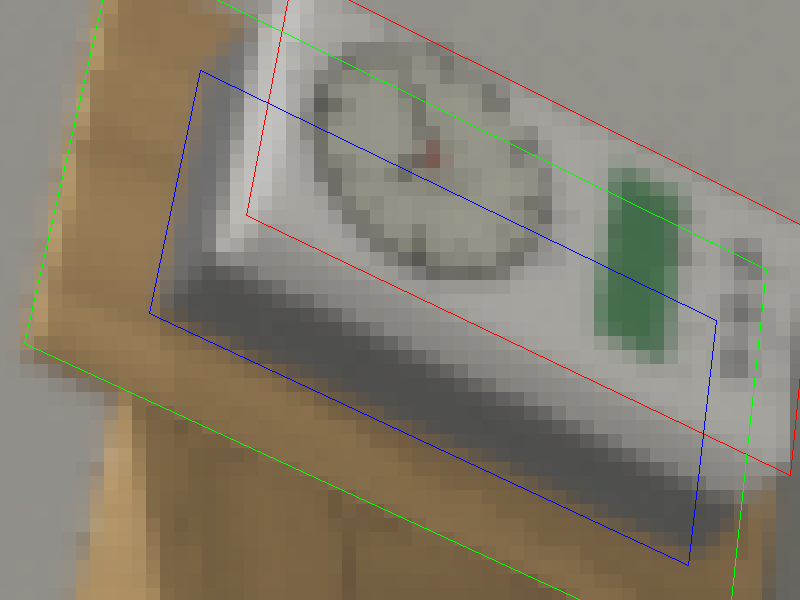

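The overlay agrees with both views to about 1 px (3 mm or less). Stand yaw is about 14.3°. The pad is at about (0.588,-0.126) with yaw 20.4°. Now I'll compute the approach.

```bash
cat > plan.py <<'E'
from h import *
import json
def grip_pose(o,M,d=.072):  # clock origin o, axes M -> tool pos, rot ; tool x=ex,y=-ez,z=ey
    Rt=np.stack([M[:,0],-M[:,2],M[:,1]],1); return o+M[:,2]*d,Rt
def rows(target,Rt,n,dec=2,start=None):
    if start is None:
        s=bot.read_state(); start=(np.array(s["tool_pos"]),rot(s["tool_rot"]).as_matrix())
    p,Rc=start; Rc=R.from_matrix(Rc); Rg=R.from_matrix(Rt)
    w=(Rc.inv()*Rg).as_rotvec(); out=[];P=np.array(p)
    print("dist mm",np.linalg.norm(target-p)*1e3,"deg",np.degrees(np.linalg.norm(w)))
    for k in range(n):
        tgt=p+(np.array(target)-p)*(k+1)/n
        t=np.round(Rc.inv().apply(tgt-P)*100,dec); P=P+Rc.apply(t/100)
        r=np.round(w/n,3); Rc=Rc*R.from_rotvec(r)
        out.append({"translation":t.tolist(),"delta_rot":r.tolist()})
    print(json.dumps(out)); print("end",P,np.degrees((Rc.inv()*Rg).magnitude()))
def Rb(yaw): return R.from_euler("ZY",[np.radians(yaw),-np.radians(35)]).as_matrix()
O=np.array([.5893,.1389,.0556])
E
python3 - <<'E'
from plan import *
M=Rb(14.3); p,Rt=grip_pose(O,M,.072+.09); print(p)
s=bot.read_state();R0=rot(s["tool_rot"]).as_matrix(); p0=np.array(s["tool_pos"])
# stage: yaw about tool y to heading 14.3 then pitch
rv=R.from_matrix(R0.T@grip_pose(O,R.from_euler("z",14.3,degrees=True).as_matrix())[1]).as_rotvec();print("yaw rv",rv)
Rv=grip_pose(O,R.from_euler("z",14.3,degrees=True).as_matrix())[1]
mid=np.array([.43,.14,.27])
rows(mid,Rv,19); rows(p,Rt,8,start=(mid,Rv))
E
```

```text
[0.49925966 0.115949   0.18830263]
yaw rv [8.40622056e-06 2.56017348e+00 1.51024862e-05]
dist mm 541.0983712855146 deg 146.68713530209175
[{"translation": [-1.9, 0.12, 2.12], "delta_rot": [0.0, 0.135, 0.0]}, {"translation": [-2.17, 0.11, 1.84], "delta_rot": [0.0, 0.135, 0.0]}, {"translation": [-2.39, 0.12, 1.54], "delta_rot": [0.0, 0.135, 0.0]}, {"translation": [-2.58, 0.12, 1.2], "delta_rot": [0.0, 0.135, 0.0]}, {"translation": [-2.72, 0.11, 0.84], "delta_rot": [0.0, 0.135, 0.0]}, {"translation": [-2.81, 0.12, 0.46], "delta_rot": [0.0, 0.135, 0.0]}, {"translation": [-2.84, 0.12, 0.09], "delta_rot": [0.0, 0.135, 0.0]}, {"translation": [-2.83, 0.11, -0.3], "delta_rot": [0.0, 0.135, 0.0]}, {"translation": [-2.77, 0.12, -0.68], "delta_rot": [0.0, 0.135, 0.0]}, {"translation": [-2.64, 0.12, -1.04], "delta_rot": [0.0, 0.135, 0.0]}, {"translation": [-2.49, 0.11, -1.39], "delta_rot": [0.0, 0.135, 0.0]}, {"translation": [-2.27, 0.12, -1.71], "delta_rot": [0.0, 0.135, 0.0]}, {"translation": [-2.02, 0.12, -2.0], "delta_rot": [0.0, 0.135, 0.0]}, {"translation": [-1.74, 0.11, -2.26], "delta_rot"
[... 406 characters left out ...]
699761 ] 0.276540142920056
dist mm 109.77162875250521 deg 35.0
[{"translation": [0.76, 1.02, -0.51], "delta_rot": [-0.0, -0.0, -0.076]}, {"translation": [0.69, 1.08, -0.5], "delta_rot": [-0.0, -0.0, -0.076]}, {"translation": [0.6, 1.12, -0.51], "delta_rot": [-0.0, -0.0, -0.076]}, {"translation": [0.51, 1.17, -0.5], "delta_rot": [-0.0, -0.0, -0.076]}, {"translation": [0.43, 1.2, -0.51], "delta_rot": [-0.0, -0.0, -0.076]}, {"translation": [0.33, 1.24, -0.5], "delta_rot": [-0.0, -0.0, -0.076]}, {"translation": [0.24, 1.25, -0.51], "delta_rot": [-0.0, -0.0, -0.076]}, {"translation": [0.14, 1.27, -0.5], "delta_rot": [-0.0, -0.0, -0.076]}]
end [0.49928853 0.11596964 0.18829371] 0.16416605604594597
```

```bash
python3 -m crank '[{"translation":[-1.9,0.12,2.12],"delta_rot":[0,0.135,0]},{"translation":[-2.17,0.11,1.84],"delta_rot":[0,0.135,0]},{"translation":[-2.39,0.12,1.54],"delta_rot":[0,0.135,0]},{"translation":[-2.58,0.12,1.2],"delta_rot":[0,0.135,0]},{"translation":[-2.72,0.11,0.84],"delta_rot":[0,0.135,0]},{"translation":[-2.81,0.12,0.46],"delta_rot":[0,0.135,0]},{"translation":[-2.84,0.12,0.09],"delta_rot":[0,0.135,0]},{"translation":[-2.83,0.11,-0.3],"delta_rot":[0,0.135,0]},{"translation":[-2.77,0.12,-0.68],"delta_rot":[0,0.135,0]},{"translation":[-2.64,0.12,-1.04],"delta_rot":[0,0.135,0]},{"translation":[-2.49,0.11,-1.39],"delta_rot":[0,0.135,0]},{"translation":[-2.27,0.12,-1.71],"delta_rot":[0,0.135,0]},{"translation":[-2.02,0.12,-2],"delta_rot":[0,0.135,0]},{"translation":[-1.74,0.11,-2.26],"delta_rot":[0,0.135,0]},{"translation":[-1.41,0.12,-2.47],"delta_rot":[0,0.135,0]},{"translation":[-1.07,0.12,-2.63],"delta_rot":[0,0.135,0]},{"translation":[-0.71,0.11,-2.76],"delta_rot":[0,0.135,0]},{"translation":[-0.33,0.12,-2.83],"delta_rot":[0,0.135,0]},{"translation":[0.06,0.12,-2.84],"delta_rot":[0,0.135,0]}]' 1
python3 - <<'E'
from plan import *
M=Rb(14.3); p,Rt=grip_pose(O,M,.072+.09)
rows(p,Rt,8); print(np.round(bot.read_state()["joint_positions"],3))
E
```

```text
time: 3.7
tool_pos: [0.4303, 0.1389, 0.2702]
tool_rot: [0.702, -0.702, -0.085, 0.084]
force: [-0.1, -0.6, -0.1]
width: 0.0878
dist mm 109.5217416603446 deg 34.963902897729746
[{"translation": [0.77, 1.02, -0.48], "delta_rot": [0.0, -0.001, -0.076]}, {"translation": [0.69, 1.08, -0.49], "delta_rot": [0.0, -0.001, -0.076]}, {"translation": [0.6, 1.13, -0.48], "delta_rot": [0.0, -0.001, -0.076]}, {"translation": [0.51, 1.17, -0.49], "delta_rot": [0.0, -0.001, -0.076]}, {"translation": [0.43, 1.21, -0.49], "delta_rot": [0.0, -0.001, -0.076]}, {"translation": [0.33, 1.24, -0.48], "delta_rot": [0.0, -0.001, -0.076]}, {"translation": [0.23, 1.26, -0.49], "delta_rot": [0.0, -0.001, -0.076]}, {"translation": [0.14, 1.27, -0.49], "delta_rot": [0.0, -0.001, -0.076]}]
end [0.49924565 0.11590849 0.18826414] 0.22785082327374162
[ 0.75  -0.    -0.489  0.    -1.081 -2.082]
```

```bash
python3 -m crank '[{"translation":[0.77,1.02,-0.48],"delta_rot":[0,-0.001,-0.076]},{"translation":[0.69,1.08,-0.49],"delta_rot":[0,-0.001,-0.076]},{"translation":[0.6,1.13,-0.48],"delta_rot":[0,-0.001,-0.076]},{"translation":[0.51,1.17,-0.49],"delta_rot":[0,-0.001,-0.076]},{"translation":[0.43,1.21,-0.49],"delta_rot":[0,-0.001,-0.076]},{"translation":[0.33,1.24,-0.48],"delta_rot":[0,-0.001,-0.076]},{"translation":[0.23,1.26,-0.49],"delta_rot":[0,-0.001,-0.076]},{"translation":[0.14,1.27,-0.49],"delta_rot":[0,-0.001,-0.076]},{"translation":[0,0,0],"delta_rot":[0,0,0]}]' 1
python3 - <<'E'
from plan import *
M=Rb(14.3); p,Rt=grip_pose(O,M,.072)
rows(p,Rt,10); print(np.round(bot.read_state()["joint_positions"],3))
for c in("top","side"):
    q=bot.get_image(c); np.savez(f"{c}1.npz",**{k:q[k] for k in ("img","range_z","camera_matrix","rvec","tvec")})
    s=bot.read_state(); Rt=rot(s["tool_rot"]).as_matrix(); t=np.array(s["tool_pos"])
    u=proj(q,[O+M@[0,0,.034],t,t+Rt@[0,.066,.044],t+Rt@[0,.066,-.044]]); print(c,u)
    a=np.clip(u[0].astype(int)-[66,50],0,[512-133,384-100]); im=cv2.resize(q["img"][a[1]:a[1]+100,a[0]:a[0]+133],None,fx=6,fy=6,interpolation=cv2.INTER_CUBIC)
    for w in u: cv2.circle(im,tuple(int(v) for v in (w-a+.5)*6),4,(0,0,255),1)
    cv2.imwrite(f"pics/{c}1.png",im)
E
```

```text
time: 4.6
tool_pos: [0.5224, 0.1092, 0.2342]
tool_rot: [0.707, -0.647, -0.27, -0.096]
force: [-0.5, -0.6, -1.2]
width: 0.0877
dist mm 124.17328750316602 deg 4.7444821670703865
[{"translation": [-0.34, 1.19, 0.1], "delta_rot": [-0.002, -0.0, -0.008]}, {"translation": [-0.35, 1.19, 0.1], "delta_rot": [-0.002, -0.0, -0.008]}, {"translation": [-0.36, 1.18, 0.1], "delta_rot": [-0.002, -0.0, -0.008]}, {"translation": [-0.36, 1.18, 0.11], "delta_rot": [-0.002, -0.0, -0.008]}, {"translation": [-0.38, 1.18, 0.11], "delta_rot": [-0.002, -0.0, -0.008]}, {"translation": [-0.39, 1.18, 0.11], "delta_rot": [-0.002, -0.0, -0.008]}, {"translation": [-0.39, 1.17, 0.11], "delta_rot": [-0.002, -0.0, -0.008]}, {"translation": [-0.41, 1.17, 0.12], "delta_rot": [-0.002, -0.0, -0.008]}, {"translation": [-0.41, 1.16, 0.12], "delta_rot": [-0.002, -0.0, -0.008]}, {"translation": [-0.43, 1.16, 0.12], "delta_rot": [-0.002, -0.0, -0.008]}]
end [0.5492376  0.12871366 0.1145711 ] 0.023936903537906853
[ 0.497 -0.05  -1.015  0.893 -0.134 -2.672]
top [[164.6311328  202.47846927]
 [163.6077898  208.56834803]
 [150.62406773 205.7702194 ]
 [177.57243869 198.17919599]]
side [[219.76382206 258.48783446]
 [240.36357557 213.89669843]
 [225.39746397 243.86023729]
 [228.60732166 218.28947433]]
```

View pics/top1.png

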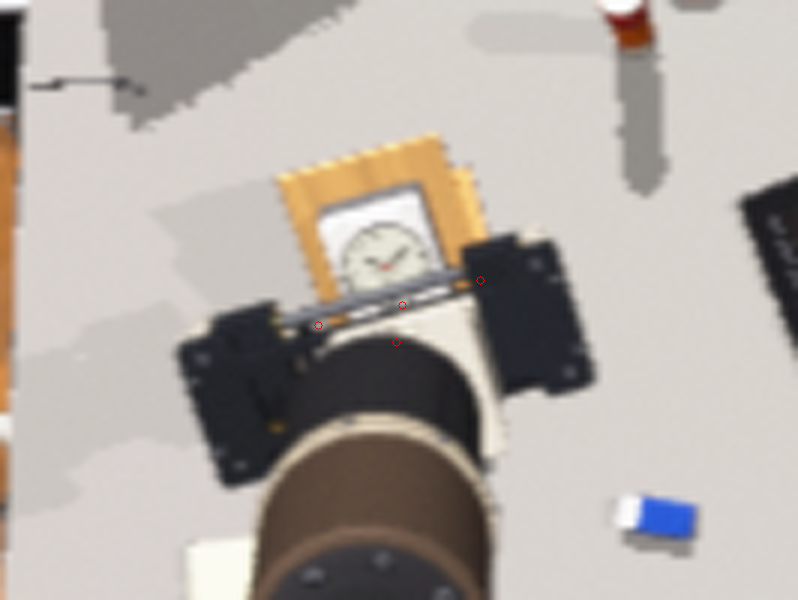

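View pics/side1.png

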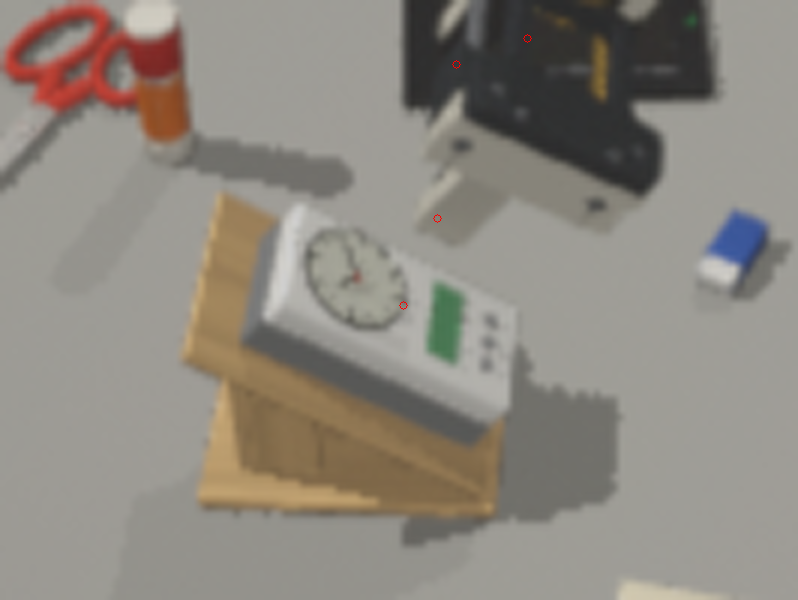

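The top view shows the hand squarely over the clock's lower half at about (400,290) in the crop. The side view shows it stopped short of the target height, with joint 3 at its limit (-1.015). The 35° tool tilt is at the edge of reach, so I'll identify the kinematics from the poses seen and choose a reachable tilt.

```bash
cat > kin.py <<'E'
import numpy as np
from scipy.spatial.transform import Rotation as R
from scipy.optimize import least_squares
D=[([1.5271,.3594,.0111,-.0003,-1.2241,-.2881],[.2197,.6378,.2912],[.1168,-.1168,-.6968,.698])]
def fk(q,P,sg=1,s6=1):
    a1,s1,h,L2,L3,b3,L6,sw,c0=P
    A=R.from_euler("z",q[0]); e=q[2]-q[1]
    F=A*R.from_euler("y",-e); G=F*R.from_euler("x",sg*q[3]); H=G*R.from_euler("y",-q[4])
    T=H*R.from_euler("x",s6*q[5]+c0)
    p=A.apply([a1+L2*np.sin(q[1]),s1,h+L2*np.cos(q[1])])+F.apply([L3,0,b3])+H.apply([L6,sw,0])
    # tool y along H x ; 
    return p,T*R.from_matrix(np.array([[0,1,0],[1,0,0],[0,0,-1]]))
E
python3 - <<'E'
from kin import *; from h import *
import subprocess
s=bot.read_state(); q=np.array(s["joint_positions"]);print(q,s["tool_pos"],s["tool_rot"],np.round(s["joint_vel"],3))
print("tool y",rot(s["tool_rot"]).as_matrix()[:,1])
P=[0,-.19,.4,.6,.46,0,.4,0,0]
for sg in(1,-1): print(sg,fk(q,P,sg)[1].as_matrix()[:,1])
for s6 in(1,-1):
  for qq,t in ((D[0][0],D[0][2]),([.75,0,-.489,0,-1.081,-2.082],[.702,-.702,-.085,.084])):
    print(s6,np.degrees((fk(qq,P,1,s6)[1].inv()*rot(t)).as_rotvec()))
E
```

```text
[ 0.50059432 -0.0505182  -1.01632457  0.88819837 -0.13767777 -2.67146199] [0.52100046 0.10918827 0.23302457] [ 0.70645077 -0.6477218  -0.26892555 -0.09519885] [ 0.03   0.    -0.004 -0.011 -0.006  0.   ]
tool y [ 0.48288448  0.14278729 -0.86396433]
1 [ 0.38066341  0.32963768 -0.86396433]
-1 [ 0.48288448  0.14278729 -0.86396433]
1 [ 4.68915178e-03  3.30243551e+01 -2.84142322e-02]
1 [ 2.40855893e-02 -1.21465746e+02 -5.80347701e-02]
-1 [ 0.01239599  0.01052766 -0.02555364]
-1 [-0.03195803 -0.04538115 -0.04065408]
```

```bash
cat >> kin.py <<'E'
D+=[([.75,0,-.489,0,-1.081,-2.082],[.4303,.1389,.2702]),([0.50059432,-0.0505182,-1.01632457,0.88819837,-0.13767777,-2.67146199],[0.52100046,0.10918827,0.23302457])]
def fitP(b3=0):
    x0=np.array([0,-.1,.4,.6,.46,0,.4,-.09])
    f=lambda x:np.concatenate([(fk(d[0],[*x,0],-1,-1)[0]-d[1])*1000 for d in D]+[(x-x0)*1e-2, [(x[5]-b3)*10,x[0]*10]])
    r=least_squares(f,x0); return r.x,r.fun[:9]
E
python3 - <<'E'
from kin import *
np.set_printoptions(precision=4,suppress=True)
for b in(0,.02): print(*fitP(b))
E
```

```text
[ 0.0004 -0.0002  0.1984  0.6016  0.4631  0.0002  0.3124 -0.1915] [-0.0201  0.0009  0.0002  0.0137 -0.0148 -0.0002 -0.      0.      0.    ]
[ 0.0005 -0.0002  0.1979  0.6017  0.4629  0.0003  0.3122 -0.1915] [-0.0188 -0.0004 -0.0083  0.014  -0.0162  0.0134  0.0005  0.0033 -0.0051]
```

```bash
cat >> kin.py <<'E'
PP=[*fitP()[0],0]
LO=np.array([-3.07,-1.43,-1.02,-3.03,-3.05,-3.03]);HI=np.array([3.07,2.12,1.25,1.67,0,3.03])
def ik(p,Rt,seeds=None,n=25):
    rng=np.random.default_rng(1); sols=[]
    S=list(seeds or [])+[LO+(HI-LO)*rng.random(6) for _ in range(n)]
    for s in S:
        f=lambda q:np.concatenate([(fk(q,PP,-1,-1)[0]-p)*10,(fk(q,PP,-1,-1)[1].inv()*R.from_matrix(Rt)).as_rotvec()])
        r=least_squares(f,np.clip(s,LO+1e-3,HI-1e-3),bounds=(LO,HI),max_nfev=200)
        if np.abs(r.fun).max()<2e-3 and not any(np.abs(r.x-t).max()<.02 for t in sols): sols.append(r.x)
    return sols
E
cat > chk.py <<'E'
from kin import *
np.set_printoptions(precision=2,suppress=True)
def frame(yaw,slope): return R.from_euler("ZY",[np.radians(yaw),-np.radians(slope)]).as_matrix()
O=np.array([.5893,.1389,.0556]); M=frame(14.3,35)
def pose(o,Mc,tilt,g=.025,flip=False,cx=0):
    # tilt: tool tilted relative to clock normal by angle (deg) about clock y ; tool y dir = -(rotated normal)
    Mt=Mc@R.from_euler("y",np.radians(tilt)).as_matrix()
    Rt=np.stack([Mt[:,0],-Mt[:,2],Mt[:,1]],1)
    if flip: Rt=Rt@np.diag([-1,1,-1])
    return o+Mc@np.array([cx,0,g])-.047*Rt[:,1],Rt
if __name__=="__main__":
  Mp=frame(20.4,0)
  for tl in (0,8,15,20,25,30,35):
    for fl in(0,1):
        print("tilt rel clock",tl,"flip",fl)
        for nm,o,Mc in(("grasp",O,M),("pre",O+M@[0,0,.06],M),("up",O+M@[.027,0,0],M),("off",O+M@[.024,0,.08],M),("pad",np.array([.588,-.126,.01]),Mp),("padhi",np.array([.588,-.126,.1]),Mp)):
            print("  ",nm,[x for x in ik(*pose(o,Mc,tl,flip=fl),n=14)])
E
python3 chk.py
```

```text
tilt rel clock 0 flip 0
   grasp []
   pre []
   up []
   off []
   pad [array([ 0.11,  0.45, -0.39, -0.  , -0.73, -1.33])]
   padhi [array([ 0.11,  0.34, -0.31, -0.  , -0.92, -1.33])]
tilt rel clock 0 flip 1
   grasp []
   pre []
   up []
   off []
   pad [array([ 0.11,  0.45, -0.39,  0.  , -0.73,  1.81])]
   padhi [array([ 0.11,  0.34, -0.31,  0.  , -0.92,  1.81])]
tilt rel clock 8 flip 0
   grasp []
   pre []
   up []
   off []
   pad [array([ 0.13,  0.51, -0.31,  0.04, -0.89, -1.37])]
   padhi [array([ 0.13,  0.41, -0.23,  0.04, -1.07, -1.37])]
tilt rel clock 8 flip 1
   grasp []
   pre []
   up []
   off []
   pad [array([ 0.13,  0.51, -0.31,  0.04, -0.89,  1.77])]
   padhi [array([ 0.13,  0.41, -0.23,  0.04, -1.07,  1.78])]
tilt rel clock 15 flip 0
   grasp []
   pre [array([ 0.64,  0.11, -0.85,  0.43, -0.31, -2.35])]
   up [array([ 0.57,  0.25, -0.8 ,  0.52, -0.22, -2.38])]
   off [array([ 0.65,  0.08, -0.76,  0.33, -0.42, -2.25])]
   pad [array([ 0.15,  0.57, -0.23,  0.06, -1.03, -1.4 ])]
   padhi [array([ 0.15,  0.47, -0.16,  0.06, -1.2 , -1.39])]
tilt rel clock 15 flip 1
  
[... 2661 characters left out ...]
-0.  , -0.8 , -1.88])]
   pre [array([ 0.58,  0.28, -0.41, -0.  , -0.89, -1.9 ])]
   up [array([ 0.55,  0.4 , -0.32, -0.  , -0.86, -1.87])]
   off [array([ 0.58,  0.25, -0.36, -0.  , -0.96, -1.9 ])]
   pad [array([ 0.18,  0.75, -0.01,  0.1 , -1.41, -1.44])]
   padhi [array([ 0.18,  0.66,  0.04,  0.1 , -1.55, -1.43])]
tilt rel clock 35 flip 1
   grasp [array([ 0.56,  0.38, -0.38, -0.  , -0.8 ,  1.26])]
   pre [array([ 0.58,  0.28, -0.41, -0.  , -0.89,  1.24])]
   up [array([ 0.55,  0.4 , -0.32,  0.  , -0.86,  1.27])]
   off [array([ 0.58,  0.25, -0.36, -0.  , -0.96,  1.24])]
   pad [array([ 0.18,  0.75, -0.01,  0.1 , -1.41,  1.7 ])]
   padhi [array([ 0.18,  0.66,  0.04,  0.1 , -1.55,  1.72])]
```

```bash
python3 - <<'E'
from plan import *; import chk
X=cloud(dict(np.load("top0.npz"))); z=X[...,2]
m=(X[...,0]>.3)&(X[...,0]<.95)&(abs(X[...,1])<.5)&(z>.1); print("tall",m.sum(), X[m].min(0) if m.any() else "",X[m].max(0) if m.any() else "")
p,Rt=chk.pose(chk.O+chk.M@[0,0,.06],chk.M,25,g=.026); print(p)
rows(p,Rt,9)
E
```

```text
tall 6280 [ 0.58 -0.35  0.1 ] [0.95 0.34 0.67]
[0.53 0.12 0.17]
dist mm 63.895507124299925 deg 20.246947573360227
[{"translation": [-0.19, 0.67, 0.12], "delta_rot": [-0.002, 0.0, 0.039]}, {"translation": [-0.15, 0.69, 0.12], "delta_rot": [-0.002, 0.0, 0.039]}, {"translation": [-0.14, 0.68, 0.12], "delta_rot": [-0.002, 0.0, 0.039]}, {"translation": [-0.1, 0.69, 0.13], "delta_rot": [-0.002, 0.0, 0.039]}, {"translation": [-0.08, 0.7, 0.12], "delta_rot": [-0.002, 0.0, 0.039]}, {"translation": [-0.05, 0.69, 0.13], "delta_rot": [-0.002, 0.0, 0.039]}, {"translation": [-0.03, 0.7, 0.13], "delta_rot": [-0.002, 0.0, 0.039]}, {"translation": [0.01, 0.7, 0.13], "delta_rot": [-0.002, 0.0, 0.039]}, {"translation": [0.03, 0.7, 0.13], "delta_rot": [-0.002, 0.0, 0.039]}]
end [0.53 0.12 0.17] 0.24633912537167818
```

```bash
python3 -m crank '[{"translation":[-0.19,0.67,0.12],"delta_rot":[-0.002,0,0.039]},{"translation":[-0.15,0.69,0.12],"delta_rot":[-0.002,0,0.039]},{"translation":[-0.14,0.68,0.12],"delta_rot":[-0.002,0,0.039]},{"translation":[-0.1,0.69,0.13],"delta_rot":[-0.002,0,0.039]},{"translation":[-0.08,0.7,0.12],"delta_rot":[-0.002,0,0.039]},{"translation":[-0.05,0.69,0.13],"delta_rot":[-0.002,0,0.039]},{"translation":[-0.03,0.7,0.13],"delta_rot":[-0.002,0,0.039]},{"translation":[0.01,0.7,0.13],"delta_rot":[-0.002,0,0.039]},{"translation":[0.03,0.7,0.13],"delta_rot":[-0.002,0,0.039]},{"translation":[0,0,0],"delta_rot":[0,0,0]}]' 1
python3 - <<'E'
from plan import *; import chk
np.set_printoptions(precision=4,suppress=True)
X=cloud(dict(np.load("top0.npz"))).reshape(-1,3)
X=X[(X[:,0]>.3)&(X[:,0]<1.1)&(X[:,1]>-.5)&(X[:,1]<.5)&(X[:,2]>.095)]
for a in np.arange(.5,1.1,.1):
  for b in np.arange(-.5,.5,.1):
    k=(X[:,0]>=a)&(X[:,0]<a+.1)&(X[:,1]>=b)&(X[:,1]<b+.1)
    if k.sum()>2: print(round(a,1),round(b,1),k.sum(),X[k,2].min(),X[k,2].max())
p,Rt=chk.pose(chk.O,chk.M,25,g=.026); print(p)
print(bot.read_state()["joint_positions"])
rows(p,Rt,7)
E
```

```text
time: 5.7
tool_pos: [0.5338, 0.1273, 0.1721]
tool_rot: [0.706, -0.691, -0.152, 0.028]
force: [0.1, -0.0, 0.5]
width: 0.0878
0.5 0.1 98 0.09501572582668544 0.11464022867759113
0.6 -0.4 6 0.09508484849619873 0.10064006283967952
0.6 0.1 246 0.095052566816716 0.12409371161887348
0.7 -0.4 36 0.4816743509447206 0.5255812238479739
0.7 -0.3 635 0.4783178574865456 0.565707956696193
0.7 -0.0 9 0.09572615172771845 0.09660857810001029
0.8 -0.4 575 0.4793364763369293 0.5916896420005188
0.8 -0.3 1941 0.5007653489568321 0.6685294913737063
0.8 -0.2 910 0.48418951433479435 0.6151768635344722
0.8 -0.1 99 0.535946516704833 0.5857553593572117
0.8 0.1 59 0.09544574220844805 0.1595351395304949
0.8 0.2 447 0.09514655506523463 0.15438421041556497
0.8 0.3 93 0.0956021532913114 0.14993107823693028
0.9 -0.4 25 0.5519778884875362 0.5762267554465339
0.9 -0.3 90 0.5504244584745551 0.5974655972319193
0.9 -0.2 4 0.4828209010858471 0.5813638288626418
0.9 -0.1 255 0.5169039336201205 0.5817853320142286
0.9 -0.0 324 0.4866102647242855 0.5545661331591862
0.9 0.1 594 0.09525371297357849 0.5259076837270886
0.9 0.2 459 0.0
[... 576 characters left out ...]
515345008321552 0.5442069147279947
[0.5669 0.1332 0.1232]
[ 0.628   0.185  -0.5927  0.1085 -0.6311 -2.0243]
dist mm 59.34695418290587 deg 0.4375263530553292
[{"translation": [0.35, 0.77, -0.04], "delta_rot": [-0.0, 0.001, 0.0]}, {"translation": [0.35, 0.77, -0.04], "delta_rot": [-0.0, 0.001, 0.0]}, {"translation": [0.35, 0.77, -0.03], "delta_rot": [-0.0, 0.001, 0.0]}, {"translation": [0.35, 0.78, -0.04], "delta_rot": [-0.0, 0.001, 0.0]}, {"translation": [0.35, 0.77, -0.04], "delta_rot": [-0.0, 0.001, 0.0]}, {"translation": [0.35, 0.77, -0.03], "delta_rot": [-0.0, 0.001, 0.0]}, {"translation": [0.35, 0.77, -0.04], "delta_rot": [-0.0, 0.001, 0.0]}]
end [0.567  0.1332 0.1232] 0.1375478291151882
```

```bash
python3 - <<'E'
from plan import *; import chk
np.set_printoptions(precision=4,suppress=True)
p,Rt=chk.pose(chk.O,chk.M,20,g=.026); print(p)
rows(p,Rt,8)
X=cloud(dict(np.load("top0.npz"))).reshape(-1,3)
L=X[(X[:,0]>.65)&(X[:,0]<1.1)&(X[:,1]>-.5)&(X[:,1]<.0)&(X[:,2]>.4)]
from kin import *
for zz in(.01,.05,.08):
  for yy in(-.126,-.05,.05):
    s=ik(*chk.pose(np.array([.588,yy,zz]),chk.frame(20.4,0),20,g=.026),n=6)[0]
    A=R.from_euler("z",s[0]);F=A*R.from_euler("y",-(s[2]-s[1]));el=A.apply([PP[3]*np.sin(s[1]),0,PP[2]+PP[3]*np.cos(s[1])])
    w=el+F.apply([PP[4],0,0]); H=F*R.from_euler("x",-s[3])*R.from_euler("y",-s[4]); w2=w+H.apply([0,PP[7],0])
    ds=[min(np.linalg.norm(L-(a+(b-a)*t),axis=1).min() for t in np.linspace(0,1,15)) for a,b in((el,w),(w,w2),(w2,w2+H.apply([.31,0,0])))]
    print(zz,yy,w,w2,"dist forearm,wrist,tool",np.array(ds))
E
```

```text
[0.5631 0.1322 0.1223]
dist mm 57.937952514514635 deg 4.896194800257388
[{"translation": [0.25, 0.68, -0.03], "delta_rot": [-0.0, 0.001, -0.011]}, {"translation": [0.25, 0.68, -0.04], "delta_rot": [-0.0, 0.001, -0.011]}, {"translation": [0.24, 0.68, -0.03], "delta_rot": [-0.0, 0.001, -0.011]}, {"translation": [0.23, 0.69, -0.03], "delta_rot": [-0.0, 0.001, -0.011]}, {"translation": [0.23, 0.68, -0.03], "delta_rot": [-0.0, 0.001, -0.011]}, {"translation": [0.21, 0.69, -0.03], "delta_rot": [-0.0, 0.001, -0.011]}, {"translation": [0.21, 0.7, -0.04], "delta_rot": [-0.0, 0.001, -0.011]}, {"translation": [0.21, 0.69, -0.03], "delta_rot": [-0.0, 0.001, -0.011]}]
end [0.5631 0.1322 0.1223] 0.18811921566801074
0.01 -0.126 [0.663  0.104  0.3634] [ 0.7027 -0.083   0.3736] dist forearm,wrist,tool [0.3112 0.1858 0.1858]
0.01 -0.05 [0.648  0.1764 0.369 ] [ 0.7027 -0.0071  0.3736] dist forearm,wrist,tool [0.3513 0.2369 0.2369]
0.01 0.05 [0.6294 0.2698 0.3761] [0.7027 0.0928 0.3736] dist forearm,wrist,tool [0.4165 0.2708 0.2708]
0.05 -0.126 [0.664  0.1042 0.403 ] [ 0.7027 -0.083   0.4136] dist forearm,wrist,tool [0.2928 0.1652 0.1652]
0.05 -0.05 [0.6485 0.1765 0.4088] [ 0.7027 -0.0071  0.4136] dist forearm,wrist,tool [0.3361 0.221  0.221 ]
0.05 0.05 [0.6292 0.2697 0.4162] [0.7027 0.0928 0.4136] dist forearm,wrist,tool [0.4047 0.252  0.252 ]
0.08 -0.126 [0.6648 0.1044 0.4327] [ 0.7027 -0.083   0.4436] dist forearm,wrist,tool [0.2819 0.1546 0.1546]
0.08 -0.05 [0.6488 0.1766 0.4386] [ 0.7027 -0.0071  0.4436] dist forearm,wrist,tool [0.327  0.2132 0.2132]
0.08 0.05 [0.629  0.2696 0.4463] [0.7027 0.0928 0.4436] dist forearm,wrist,tool [0.3974 0.2412 0.2412]
```

Even tilted back 20° at the pad, the wrist axis stays at least 150 mm from the lamp head. I'll descend with a 20° relative tilt.

```bash
python3 -m crank '[{"translation":[0.25,0.68,-0.03],"delta_rot":[0,0.001,-0.011]},{"translation":[0.25,0.68,-0.04],"delta_rot":[0,0.001,-0.011]},{"translation":[0.24,0.68,-0.03],"delta_rot":[0,0.001,-0.011]},{"translation":[0.23,0.69,-0.03],"delta_rot":[0,0.001,-0.011]},{"translation":[0.23,0.68,-0.03],"delta_rot":[0,0.001,-0.011]},{"translation":[0.21,0.69,-0.03],"delta_rot":[0,0.001,-0.011]},{"translation":[0.21,0.7,-0.04],"delta_rot":[0,0.001,-0.011]},{"translation":[0.21,0.69,-0.03],"delta_rot":[0,0.001,-0.011]},{"translation":[0,0,0],"delta_rot":[0,0,0]}]' 1
python3 - <<'E'
from plan import *; import chk
np.set_printoptions(precision=4,suppress=True)
p,Rt=chk.pose(chk.O,chk.M,20,g=.026); rows(p,Rt,1)
M=chk.M;s=bot.read_state();Rt=rot(s["tool_rot"]).as_matrix(); t=np.array(s["tool_pos"])
tiles=[]
for c in("top","side"):
    q=bot.get_image(c); np.savez(f"{c}2.npz",**{k:q[k] for k in ("img","range_z","camera_matrix","rvec","tvec")})
    u=proj(q,[O+M@[0,0,.034],t+Rt@[0,.066,.044],t+Rt@[0,.066,-.044]])
    a=u[0].astype(int)-[33,33]; im=cv2.resize(q["img"][a[1]:a[1]+66,a[0]:a[0]+66],(400,400),interpolation=cv2.INTER_CUBIC)
    for w in u: cv2.circle(im,tuple(int(v) for v in (w-a+.5)*400/66),4,(0,0,255),1)
    tiles.append(im)
cv2.imwrite("pics/two2.png",np.hstack(tiles))
E
```

```text
time: 6.6
tool_pos: [0.5623, 0.1306, 0.1227]
tool_rot: [0.707, -0.683, -0.18, -0.006]
force: [1.3, -0.3, -0.4]
width: 0.0874
dist mm 1.7930119682894323 deg 0.27170427465927655
[{"translation": [0.1, 0.06, 0.14], "delta_rot": [-0.001, -0.001, 0.004]}]
end [0.5631 0.1322 0.1224] 0.03832790328723582
```

View pics/two2.png

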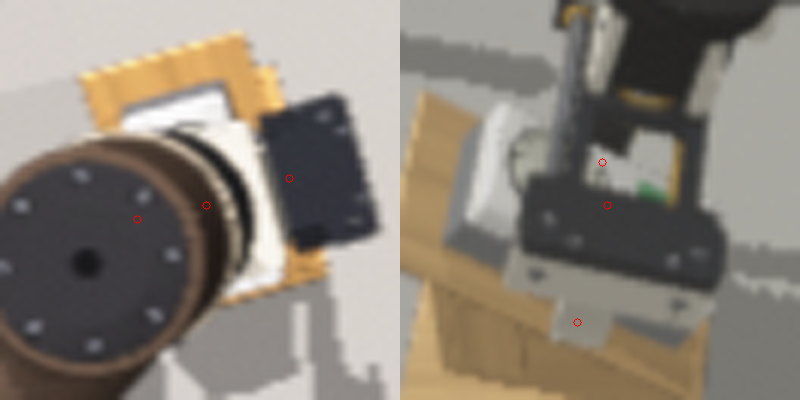

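The side view shows the +y finger beside the clock with its tip at about (580,325), clear of the board, and the forces are near zero. I'll take out the last offset and close gently.

```bash
python3 -m crank '[{"translation":[0.05,0.04,0.1],"delta_rot":[0,0,0.003]},{"translation":[0,0,0],"delta_rot":[0,0,0]}]' 1; python3 -m crank '[{"translation":[0,0,0],"delta_rot":[0,0,0]},{"translation":[0,0,0],"delta_rot":[0,0,0]},{"translation":[0,0,0],"delta_rot":[0,0,0]}]' 0.2 8;  python3 -m crank '[{"translation":[0,0,0],"delta_rot":[0,0,0]},{"translation":[0,0,0],"delta_rot":[0,0,0]},{"translation":[0,0,0],"delta_rot":[0,0,0]}]' -1 8
```

```text
time: 6.9
tool_pos: [0.5642, 0.1322, 0.1238]
tool_rot: [0.708, -0.683, -0.179, -0.006]
force: [-0.2, 0.0, -0.1]
width: 0.0877
time: 7.2
tool_pos: [0.5641, 0.1316, 0.1233]
tool_rot: [0.708, -0.684, -0.179, -0.006]
force: [-0.4, 0.1, -0.3]
width: 0.069
time: 7.5
tool_pos: [0.564, 0.1316, 0.1232]
tool_rot: [0.708, -0.684, -0.179, -0.006]
force: [-0.0, 0.1, 1.0]
width: 0.058
```

Gripped at 58.0 mm with no side force. I'll firm up the grip and work out the slope direction in tool axes.

```bash
python3 -m crank '[{"translation":[0,0,0],"delta_rot":[0,0,0]},{"translation":[0,0,0],"delta_rot":[0,0,0]}]' -1 22
python3 - <<'E'
from plan import *; import chk
np.set_printoptions(precision=4,suppress=True)
s=bot.read_state();Rt=rot(s["tool_rot"]).as_matrix();M=chk.M
print("ex,ey,ez in tool",Rt.T@M[:,0],Rt.T@M[:,1],Rt.T@M[:,2]); print(s["tool_pos"],s["force"],s["torque"])
np.save("grip_rel.npy",np.r_[s["tool_pos"],s["tool_rot"]])
E
```

```text
time: 7.7
tool_pos: [0.564, 0.1316, 0.1232]
tool_rot: [0.708, -0.684, -0.179, -0.006]
force: [-0.4, -0.7, -0.7]
width: 0.0575
ex,ey,ez in tool [ 0.9407 -0.3394  0.0023] [-0.0022  0.0007  1.    ] [-0.3394 -0.9407 -0.0001]
[0.564  0.1316 0.1232] [-0.4344 -0.6519 -0.7362] [-0.3466  0.6919  0.0145]
```

```bash
python3 -m crank '[{"translation":[-0.01,-0.03,0],"delta_rot":[0,0,0]},{"translation":[0.28,-0.1,0],"delta_rot":[0,0,0]},{"translation":[0.28,-0.1,0],"delta_rot":[0,0,0]},{"translation":[0.28,-0.1,0],"delta_rot":[0,0,0]},{"translation":[0.28,-0.1,0],"delta_rot":[0,0,0]},{"translation":[0,0,0],"delta_rot":[0,0,0]}]' -1 22
python3 - <<'E'
from plan import *; import chk
np.set_printoptions(precision=4,suppress=True)
s=bot.read_state();g=np.load("grip_rel.npy"); print("moved in board axes",chk.M.T@(np.array(s["tool_pos"])-g[:3])*1000,"F board",chk.M.T@np.array(s["force"]),s["torque"])
E
```

```text
time: 8.3
tool_pos: [0.5739, 0.1343, 0.1306]
tool_rot: [0.708, -0.683, -0.179, -0.006]
force: [-0.3, 0.2, -2.2]
width: 0.0576
moved in board axes [12.6469  0.1548  0.1944] F board [-1.428   0.2483 -1.6726] [-0.2087  0.8968  0.0142]
```

```bash
python3 -m crank '[{"translation":[0.27,-0.1,0],"delta_rot":[0,0,0]},{"translation":[0.27,-0.1,0],"delta_rot":[0,0,0]},{"translation":[0.27,-0.1,0],"delta_rot":[0,0,0]},{"translation":[0.26,-0.09,0],"delta_rot":[0,0,0]},{"translation":[0,0,0],"delta_rot":[0,0,0]},{"translation":[0,0,0],"delta_rot":[0,0,0]}]' -1 22
cat > rel.py <<'E'
from plan import *; import chk
np.set_printoptions(precision=4,suppress=True)
s=bot.read_state();g=np.load("grip_rel.npy"); print("moved in board axes",chk.M.T@(np.array(s["tool_pos"])-g[:3])*1000,"F board",chk.M.T@np.array(s["force"]),s["torque"])
E
cat > look.py <<'E'
import sys; from plan import *
n=sys.argv[1]; x=np.array([float(v) for v in sys.argv[2:5]]); w=int(sys.argv[5]) if len(sys.argv)>5 else 33
tiles=[]
for c in("top","side"):
    q=bot.get_image(c); np.savez(f"{c}_{n}.npz",**{k:q[k] for k in ("img","range_z","camera_matrix","rvec","tvec")})
    a=np.round(proj(q,[x])[0]).astype(int)-w; a=np.clip(a,0,[512-2*w,384-2*w]); print(c,"crop origin",a,"scale",400/(2*w))
    tiles.append(cv2.resize(q["img"][a[1]:a[1]+2*w,a[0]:a[0]+2*w],(400,400),interpolation=cv2.INTER_CUBIC))
cv2.imwrite(f"pics/{n}.png",np.hstack(tiles))
E
python3 rel.py; python3 look.py up 0.59 0.14 0.08
```

```text
time: 8.9
tool_pos: [0.5824, 0.1362, 0.1368]
tool_rot: [0.708, -0.684, -0.179, -0.006]
force: [-0.6, -0.8, -2.4]
width: 0.0579
moved in board axes [23.32   -0.0271  0.2759] F board [-2.0645 -0.6226 -1.5255] [-0.1658  0.9642 -0.0197]
top crop origin [130 164] scale 6.0606060606060606
side crop origin [179 226] scale 6.0606060606060606
```

View pics/up.png

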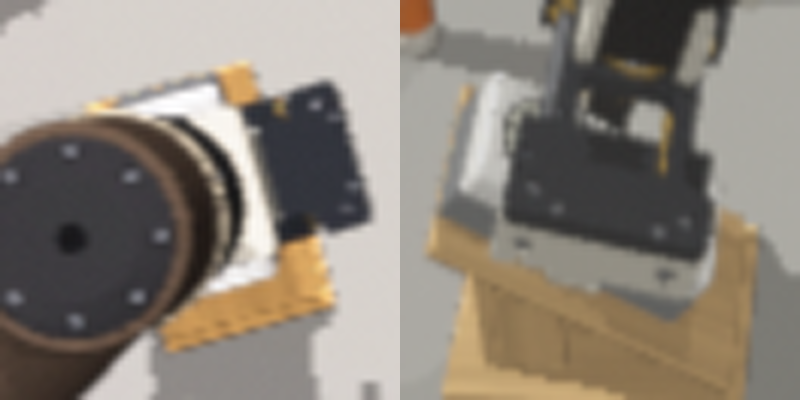

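The clock went up with the hand: its top edge is now at the board's top, and the wrist force is about the clock's own weight. I'll slide the last 0.7 mm and test the lift in small steps.

```bash
python3 -m crank '[{"translation":[0.07,-0.02,0],"delta_rot":[0,0,0]},{"translation":[-0.05,-0.14,0],"delta_rot":[0,0,0]},{"translation":[-0.05,-0.14,0],"delta_rot":[0,0,0]},{"translation":[0,0,0],"delta_rot":[0,0,0]}]' -1 22
python3 rel.py
```

```text
time: 9.4
tool_pos: [0.5813, 0.136, 0.1399]
tool_rot: [0.708, -0.684, -0.179, -0.006]
force: [0.6, 0.4, -2.6]
width: 0.0577
moved in board axes [24.1933  0.0022  3.4674] F board [-0.9274  0.2328 -2.5775] [-0.2138  0.8834  0.0146]
```

```bash
python3 -m crank '[{"translation":[-0.07,-0.19,0],"delta_rot":[0,0,0]},{"translation":[-0.07,-0.19,0],"delta_rot":[0,0,0]},{"translation":[0,0,0],"delta_rot":[0,0,0]}]' -1 22
python3 rel.py;python3 -m crank '[{"translation":[-0.1,-0.28,0],"delta_rot":[0,0,0]},{"translation":[-0.1,-0.28,0],"delta_rot":[0,0,0]},{"translation":[-0.17,-0.47,0],"delta_rot":[0,0,0]},{"translation":[-0.27,-0.75,0],"delta_rot":[0,0,0]},{"translation":[-0.34,-0.94,0],"delta_rot":[0,0,0]},{"translation":[0,0,0],"delta_rot":[0,0,0]}]' -1 22
python3 rel.py;  python3 look.py off 0.57 0.14 0.10
```

```text
time: 9.7
tool_pos: [0.579, 0.1355, 0.1433]
tool_rot: [0.708, -0.683, -0.179, -0.006]
force: [-1.5, -0.0, -2.1]
width: 0.0579
moved in board axes [24.2379  0.0458  7.5643] F board [-2.4531  0.3618 -0.8983] [-0.2088  0.9444 -0.0186]
time: 10.3
tool_pos: [0.5628, 0.1314, 0.1683]
tool_rot: [0.708, -0.683, -0.18, -0.007]
force: [-0.3, 0.3, -1.8]
width: 0.0576
moved in board axes [24.8851  0.1377 37.6408] F board [-1.1774  0.4037 -1.3458] [-0.1928  0.8306 -0.0061]
top crop origin [129 169] scale 6.0606060606060606
side crop origin [186 223] scale 6.0606060606060606
```

View pics/off.png

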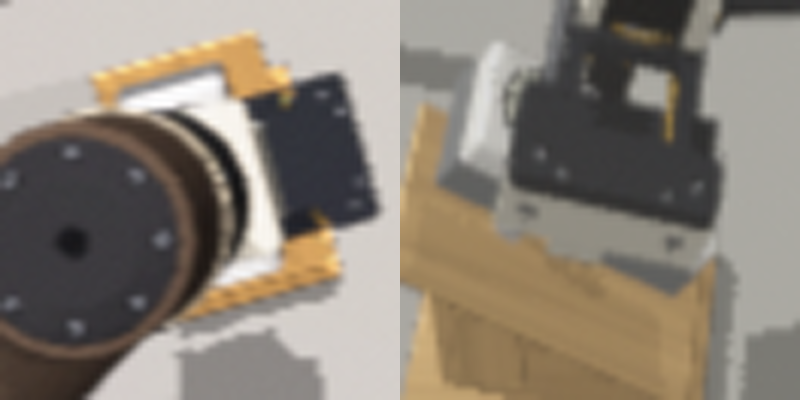

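The clock is free: the side crop shows its grey back clear of the board at about (440,200)–(680,290), 38 mm off with only its weight on the wrist. Next I'll move it sideways clear of the stand, then level and yaw it over the pad.

```bash
cat > tr.py <<'E'
from plan import *; import chk
np.set_printoptions(precision=4,suppress=True)
g=np.load("grip_rel.npy"); Rg=rot(g[3:]).as_matrix(); M=chk.M
rp=Rg.T@(chk.O-g[:3]); rM=Rg.T@M   # clock in tool
def tool_for(o,Mc):
    Rt=Mc@rM.T; return np.array(o)-Rt@rp,Rt
def clock_now():
    s=bot.read_state(); Rt=rot(s["tool_rot"]).as_matrix(); return np.array(s["tool_pos"])+Rt@rp,Rt@rM
E
python3 - <<'E'
from tr import *
print(rp); o,Mc=clock_now(); print(o)
w=o-M[:,1]*.12+np.array([0,0,.02]); print(w)
a=tool_for(w,M); rows(*a,8)
Mp=chk.frame(20.4,0); b=tool_for([.588,-.126,.05],Mp); rows(*b,12,start=a)
print(b[0])
from kin import *
import numpy as np
q=np.array(bot.read_state()["joint_positions"])
for o_,M_ in((w,M),([.588,-.126,.05],Mp)):
    s=ik(*tool_for(o_,M_),seeds=[q],n=0); print(s)
E
```

```text
[0.0077 0.0721 0.0008]
[0.5884 0.1389 0.0998]
[0.6181 0.0226 0.1198]
dist mm 121.61657329311711 deg 0.08890720000288031
[{"translation": [0.07, -0.24, -1.5], "delta_rot": [-0.0, 0.0, 0.0]}, {"translation": [0.07, -0.25, -1.5], "delta_rot": [-0.0, 0.0, 0.0]}, {"translation": [0.07, -0.24, -1.5], "delta_rot": [-0.0, 0.0, 0.0]}, {"translation": [0.07, -0.24, -1.5], "delta_rot": [-0.0, 0.0, 0.0]}, {"translation": [0.07, -0.25, -1.49], "delta_rot": [-0.0, 0.0, 0.0]}, {"translation": [0.07, -0.24, -1.5], "delta_rot": [-0.0, 0.0, 0.0]}, {"translation": [0.07, -0.24, -1.5], "delta_rot": [-0.0, 0.0, 0.0]}, {"translation": [0.07, -0.25, -1.5], "delta_rot": [-0.0, 0.0, 0.0]}]
end [0.5927 0.0153 0.1874] 0.08890720000288031
dist mm 152.08695085378648 deg 35.511201456562326
[{"translation": [-0.32, 0.49, -1.12], "delta_rot": [-0.0, -0.009, 0.051]}, {"translation": [-0.31, 0.5, -1.12], "delta_rot": [-0.0, -0.009, 0.051]}, {"translation": [-0.29, 0.52, -1.12], "delta_rot": [-0.0, -0.009, 0.051]}, {"translation": [-0.28, 0.54, -1.12], "delta_rot": [-0.0, -0.009, 0.051]}, {"translation": [-0.25, 0.55, -1.11], "delta_rot": [-0.0, -0.009, 0.051]}, {"translation": [-0.24, 0.56, -1.11], "delta_rot": [-0.0, -0.009, 0.051]}, {"translation": [-0.22, 0.57, -1.11], "delta_rot": [-0.0, -0.009, 0.051]}, {"translation": [-0.2, 0.58, -1.11], "delta_rot": [-0.0, -0.009, 0.051]}, {"translation": [-0.18, 0.6, -1.11], "delta_rot": [-0.0, -0.009, 0.051]}, {"translation": [-0.16, 0.6, -1.1], "delta_rot": [-0.0, -0.009, 0.051]}, {"translation": [-0.14, 0.61, -1.1], "delta_rot": [-0.0, -0.009, 0.051]}, {"translation": [-0.12, 0.61, -1.1], "delta_rot": [-0.0, -0.009, 0.051]}]
end [ 0.6044 -0.1208  0.1205] 0.33971823753251845
[ 0.6044 -0.1208  0.1205]
[array([ 0.3719,  0.2044, -0.5198,  0.0567, -0.5846, -1.7384])]
[array([ 0.1543,  0.5657, -0.1463,  0.0723, -1.1996, -1.4092])]
```

```bash
python3 -m crank '[{"translation":[0.04,-0.24,-0.75],"delta_rot":[0,0,0]},{"translation":[0.07,-0.24,-1.5],"delta_rot":[0,0,0]},{"translation":[0.07,-0.25,-1.5],"delta_rot":[0,0,0]},{"translation":[0.07,-0.24,-1.5],"delta_rot":[0,0,0]},{"translation":[0.07,-0.24,-1.5],"delta_rot":[0,0,0]},{"translation":[0.07,-0.25,-1.5],"delta_rot":[0,0,0]},{"translation":[0.07,-0.24,-1.5],"delta_rot":[0,0,0]},{"translation":[0.07,-0.24,-1.5],"delta_rot":[0,0,0]},{"translation":[0.04,0,-0.75],"delta_rot":[0,0,0]}]' -1 22
python3 - <<'E'
from tr import *
b=tool_for([.588,-.126,.05],chk.frame(20.4,0)); rows(*b,14)
E
```

```text
time: 11.3
tool_pos: [0.5931, 0.0138, 0.1867]
tool_rot: [0.708, -0.684, -0.179, -0.006]
force: [-0.2, 0.4, -2.2]
width: 0.0578
dist mm 150.4187020294171 deg 35.52020905517099
[{"translation": [-0.27, 0.41, -0.95], "delta_rot": [-0.0, -0.008, 0.044]}, {"translation": [-0.27, 0.43, -0.95], "delta_rot": [-0.0, -0.008, 0.044]}, {"translation": [-0.25, 0.44, -0.95], "delta_rot": [-0.0, -0.008, 0.044]}, {"translation": [-0.24, 0.45, -0.95], "delta_rot": [-0.0, -0.008, 0.044]}, {"translation": [-0.23, 0.46, -0.94], "delta_rot": [-0.0, -0.008, 0.044]}, {"translation": [-0.21, 0.47, -0.94], "delta_rot": [-0.0, -0.008, 0.044]}, {"translation": [-0.21, 0.47, -0.94], "delta_rot": [-0.0, -0.008, 0.044]}, {"translation": [-0.18, 0.49, -0.94], "delta_rot": [-0.0, -0.008, 0.044]}, {"translation": [-0.18, 0.49, -0.94], "delta_rot": [-0.0, -0.008, 0.044]}, {"translation": [-0.16, 0.51, -0.94], "delta_rot": [-0.0, -0.008, 0.044]}, {"translation": [-0.14, 0.5, -0.93], "delta_rot": [-0.0, -0.008, 0.044]}, {"translation": [-0.13, 0.52, -0.94], "delta_rot": [-0.0, -0.008, 0.044]}, {"translation": [-0.12, 0.52, -0.93], "delta_rot": [-0.0, -0.008, 0.044]}, {"translation": [-0.1, 0.52, -0.93], "delta_rot": [-0.0, -0.008, 0.044]}]
end [ 0.6044 -0.1208  0.1205] 0.5035302586210744
```

```bash
python3 -m crank '[{"translation":[-0.27,0.41,-0.95],"delta_rot":[0,-0.008,0.044]},{"translation":[-0.27,0.43,-0.95],"delta_rot":[0,-0.008,0.044]},{"translation":[-0.25,0.44,-0.95],"delta_rot":[0,-0.008,0.044]},{"translation":[-0.24,0.45,-0.95],"delta_rot":[0,-0.008,0.044]},{"translation":[-0.23,0.46,-0.94],"delta_rot":[0,-0.008,0.044]},{"translation":[-0.21,0.47,-0.94],"delta_rot":[0,-0.008,0.044]},{"translation":[-0.21,0.47,-0.94],"delta_rot":[0,-0.008,0.044]},{"translation":[-0.18,0.49,-0.94],"delta_rot":[0,-0.008,0.044]},{"translation":[-0.18,0.49,-0.94],"delta_rot":[0,-0.008,0.044]},{"translation":[-0.16,0.51,-0.94],"delta_rot":[0,-0.008,0.044]},{"translation":[-0.14,0.5,-0.93],"delta_rot":[0,-0.008,0.044]},{"translation":[-0.13,0.52,-0.94],"delta_rot":[0,-0.008,0.044]},{"translation":[-0.12,0.52,-0.93],"delta_rot":[0,-0.008,0.044]},{"translation":[-0.1,0.52,-0.93],"delta_rot":[0,-0.008,0.044]},{"translation":[0,0,0],"delta_rot":[0,0,0]}]' -1 22
python3 - <<'E'
from tr import *
b=tool_for([.588,-.126,.05],chk.frame(20.4,0)); rows(*b,1); print(clock_now()[0])
E
python3 look.py hover .588 -.126 .03 36
```

```text
time: 12.8
tool_pos: [0.6042, -0.1202, 0.1184]
tool_rot: [-0.665, 0.705, 0.001, -0.247]
force: [-1.2, -0.3, -2.7]
width: 0.0579
dist mm 2.1638463835481074 deg 0.657687417172297
[{"translation": [-0.08, -0.19, -0.06], "delta_rot": [-0.005, 0.006, -0.008]}]
end [ 0.6044 -0.1208  0.1205] 0.04413908945375445
[ 0.5871 -0.1252  0.0481]
top crop origin [206 163] scale 5.555555555555555
side crop origin [209 171] scale 5.555555555555555
```

View pics/hover.png

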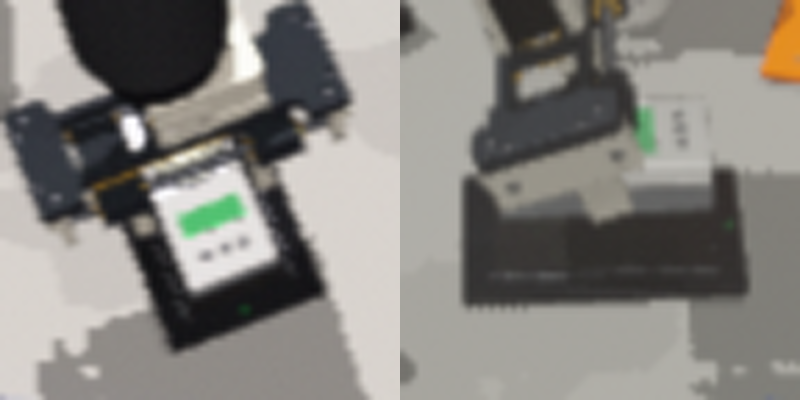

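```bash
cat > cmpc.py <<'E'
import sys
from tr import *
n=sys.argv[1]; o,Mc=clock_now(); tiles=[]
S=9
for c in("top","side"):
    q=dict(np.load(f"{c}_{n}.npz")); X=cloud(q); L=(X-o)@Mc
    f=(L[...,0]>-.056)&(L[...,0]<-.022)&(abs(L[...,1])<.027)&(abs(L[...,2]-.034)<.01)
    P=X[f]; c0=P.mean(0); nn=np.linalg.svd(P-c0)[2][2]; nn*=np.sign(nn[2])
    print(c,f.sum(),"face height in predicted frame mm",np.median(L[f][:,2])*1e3,"normal in clock frame deg x,y",np.degrees((Mc.T@nn)[:2]))
    im=cv2.resize(q["img"],None,fx=S,fy=S,interpolation=cv2.INTER_NEAREST)
    def poly(o,M,dx,dy,z,col):
        u=proj(q,[np.array(o)+M@np.array([a*dx/2,b*dy/2,z]) for a,b in((-1,-1),(-1,1),(1,1),(1,-1))]); cv2.polylines(im,[((u+.5)*S).astype(np.int32)],True,col,1)
    poly(o,Mc,.116,.058,.034,(0,0,255)); poly(o,Mc,.116,.058,0,(255,0,0))
    poly([.5875,-.1263,0],chk.frame(20.4,0),.16,.104,.008,(0,255,0))
    a=(proj(q,[[.5875,-.1263,.03]])[0]*S).astype(int); tiles.append(im[a[1]-300:a[1]+300,a[0]-200-100*(c=="side"):a[0]+200+100*(c=="side")])
for t,c in zip(tiles,"ts"): cv2.imwrite(f"pics/cmp_{n}_{c}.png",t)
E
python3 cmpc.py hover
```

```text
top 162 face height in predicted frame mm 33.319360632293126 normal in clock frame deg x,y [ 0.0459 -0.1566]
side 140 face height in predicted frame mm 33.19869644512373 normal in clock frame deg x,y [-1.3085  1.9685]
```

View pics/cmp_hover_t.png

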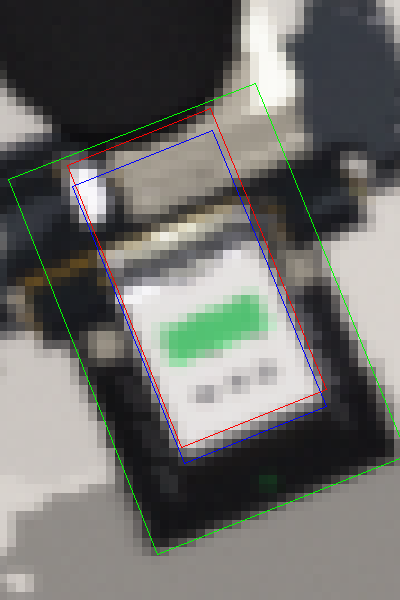

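View pics/cmp_hover_s.png

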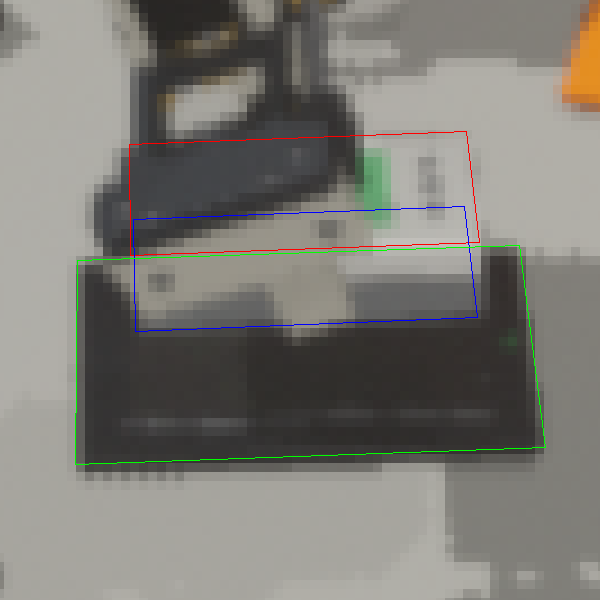

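The hover overlay matches the pictures to within about 0.5 px. The clock is level to within 0.2° (top view), centred over the pad and parallel to it. I'll lower it to about 3 mm above the pad.

```bash
python3 - <<'E'
from tr import *
b=tool_for([.588,-.127,.013],chk.frame(20.4,0)); rows(*b,8)
E
```

```text
dist mm 36.2542776882647 deg 0.5154004520841989
[{"translation": [0.15, 0.43, -0.03], "delta_rot": [-0.001, 0.001, -0.001]}, {"translation": [0.14, 0.42, -0.03], "delta_rot": [-0.001, 0.001, -0.001]}, {"translation": [0.15, 0.43, -0.03], "delta_rot": [-0.001, 0.001, -0.001]}, {"translation": [0.15, 0.43, -0.03], "delta_rot": [-0.001, 0.001, -0.001]}, {"translation": [0.14, 0.43, -0.03], "delta_rot": [-0.001, 0.001, -0.001]}, {"translation": [0.15, 0.43, -0.03], "delta_rot": [-0.001, 0.001, -0.001]}, {"translation": [0.15, 0.43, -0.02], "delta_rot": [-0.001, 0.001, -0.001]}, {"translation": [0.14, 0.42, -0.03], "delta_rot": [-0.001, 0.001, -0.001]}]
end [ 0.6044 -0.1218  0.0835] 0.27946913812373525
```

```bash
python3 -m crank '[{"translation":[0.15,0.43,-0.03],"delta_rot":[-0.001,0.001,-0.001]},{"translation":[0.14,0.42,-0.03],"delta_rot":[-0.001,0.001,-0.001]},{"translation":[0.15,0.43,-0.03],"delta_rot":[-0.001,0.001,-0.001]},{"translation":[0.15,0.43,-0.03],"delta_rot":[-0.001,0.001,-0.001]},{"translation":[0.14,0.43,-0.03],"delta_rot":[-0.001,0.001,-0.001]},{"translation":[0.15,0.43,-0.03],"delta_rot":[-0.001,0.001,-0.001]},{"translation":[0.15,0.43,-0.02],"delta_rot":[-0.001,0.001,-0.001]},{"translation":[0.14,0.42,-0.03],"delta_rot":[-0.001,0.001,-0.001]},{"translation":[0,0,0],"delta_rot":[0,0,0]},{"translation":[0,0,0],"delta_rot":[0,0,0]}]' -1 22
python3 look.py low .588 -.126 .03 36; python3 cmpc.py low
python3 - <<'E'
from tr import *
b=tool_for([.588,-.127,.010],chk.frame(20.4,0)); rows(*b,1); o,Mc=clock_now(); print(o,Mc)
E
```

```text
time: 13.9
tool_pos: [0.6044, -0.1218, 0.0843]
tool_rot: [-0.663, 0.709, 0.003, -0.241]
force: [0.3, 0.9, -0.7]
width: 0.0584
top crop origin [206 163] scale 5.555555555555555
side crop origin [209 171] scale 5.555555555555555
top 154 face height in predicted frame mm 34.306394231772195 normal in clock frame deg x,y [-1.107  -0.0648]
side 143 face height in predicted frame mm 33.73126132535932 normal in clock frame deg x,y [-0.3078  2.3799]
dist mm 4.052874606467079 deg 0.29809646469642076
[{"translation": [0.13, 0.38, 0.01], "delta_rot": [0.004, -0.002, 0.003]}]
end [ 0.6044 -0.1217  0.0805] 0.018985353990869817
[ 0.5884 -0.1272  0.014 ] [[ 0.9375 -0.3479 -0.0043]
 [ 0.3479  0.9375  0.0028]
 [ 0.0031 -0.0042  1.    ]]
```

View pics/cmp_low_t.png

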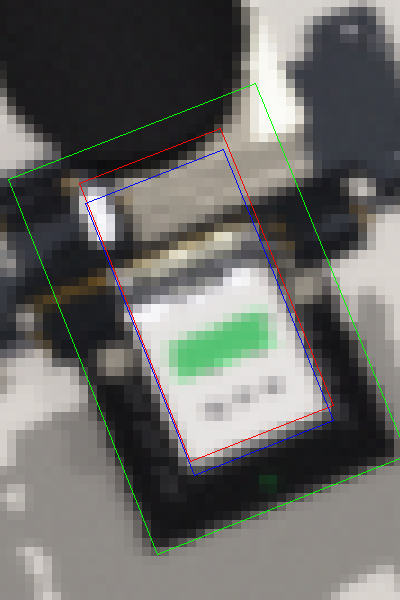

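```bash
python3 - <<'E'
from fitbox import *
yaw=np.radians(20.4); M=R.from_euler("z",yaw).as_matrix(); c0=np.array([.588,-.127,0])
for cam in("top","side"):
    q=dict(np.load(f"{cam}0.npz")); G=gray(q).astype(np.float32)
    def edge(axis,sgn,along):
        half=.08 if axis==0 else .052
        d=np.linspace(-.015,.015,61); e=[]
        for a in along:
            P=np.zeros((61,3)); P[:,axis]=sgn*half+sgn*d; P[:,1-axis]=a
            P=P@M.T+c0; 
            P[:,2]=.008 
            u=proj(q,P); v=cv2.remap(G,u[:,0].astype(np.float32).reshape(1,-1),u[:,1].astype(np.float32).reshape(1,-1),cv2.INTER_LINEAR)[0]
            v=cv2.GaussianBlur(v.reshape(1,-1),(9,1),2)[0]
            lo,hi=v[:8].mean(),v[-8:].mean(); k=np.where((v[:-1]<(lo+hi)/2)&(v[1:]>=(lo+hi)/2))[0]
            if len(k) and hi-lo>40: e.append((a,sgn*d[k[0]]*1e3))
        e=np.array(e); 
        if len(e)<4: return None
        s,b=np.polyfit(e[:,0],e[:,1],1); r=e[:,1]-(s*e[:,0]+b); return b,np.degrees(s/1e3),r.std(),len(e),abs(e[:,1]).max()
    for ax,al in((1,np.linspace(-.07,.07,29)),(0,np.linspace(-.045,.045,19))):
        for sg in(1,-1): print(cam,"axis","xy"[ax],sg,edge(ax,sg,al))
E
```

```text
top axis y 1 (np.float64(3.2758620689655187), np.float64(0.09031847016840497), np.float64(0.6477279940469796), 29, np.float64(4.500000000000001))
top axis y -1 (np.float64(3.465517241379309), np.float64(0.0028224521927623157), np.float64(0.3924017157274681), 29, np.float64(4.0))
top axis x 1 (np.float64(-0.26315789473684154), np.float64(-0.02010378228529193), np.float64(0.37574180247043315), 19, np.float64(0.9999999999999991))
top axis x -1 (np.float64(-1.5789473684210542), np.float64(-0.18093404056762905), np.float64(0.36197366029577716), 19, np.float64(2.0000000000000018))
side axis y 1 (np.float64(6.362068965517244), np.float64(-0.12418789648155863), np.float64(0.5320698753939005), 29, np.float64(6.999999999999999))
side axis y -1 (np.float64(1.2758620689655165), np.float64(0.09314092236116801), np.float64(0.37869968757821315), 29, np.float64(1.9999999999999982))
side axis x 1 (np.float64(-0.8157894736842098), np.float64(-0.27140106085144305), np.float64(0.20333098707454603), 19, np.float64(0.9999999999999991))
side axis x -1 (np.float64(-1.4210526315789491), np.float64(-0.5226983394175939), np.float64(0.5353608736213518), 19, np.float64(2.0000000000000018))
```

```bash
python3 - <<'E'
from fitbox import *
T=[]
for cam,n in(("top","top0"),("top","top_low"),("side","side0")):
    q=dict(np.load(f"{n}.npz")); S=7
    im=cv2.resize(q["img"],None,fx=S,fy=S,interpolation=cv2.INTER_NEAREST)
    M=R.from_euler("z",np.radians(20.4)).as_matrix()
    for c,col in(((.588,-.127),(0,255,0)),((.5866,-.1242),(0,255,255))):
        P=[np.array([*c,.008])+M@np.array([a*.08,b*.052,0]) for a,b in((-1,-1),(-1,1),(1,1),(1,-1))]
        cv2.polylines(im,[((proj(q,P)+.5)*S).astype(np.int32)],True,col,1)
    a=(proj(q,[[.588,-.126,.008]])[0]*S).astype(int); w=133 if cam=="top" else 200
    T.append(im[a[1]-250:a[1]+250,a[0]-w:a[0]+w]); print(n,q["tvec"].ravel(),q["rvec"].ravel())
cv2.imwrite("pics/padcmp.png",np.hstack(T)[:, :800])
E
```

```text
top0 [-0.135   0.5753  1.6311] [ 2.0855 -2.1376  0.1904]
top_low [-0.135   0.5753  1.6311] [ 2.0855 -2.1376  0.1904]
side0 [0.4842 0.2752 1.0907] [ 0.4075 -2.7223  1.2751]
```

View pics/padcmp.png

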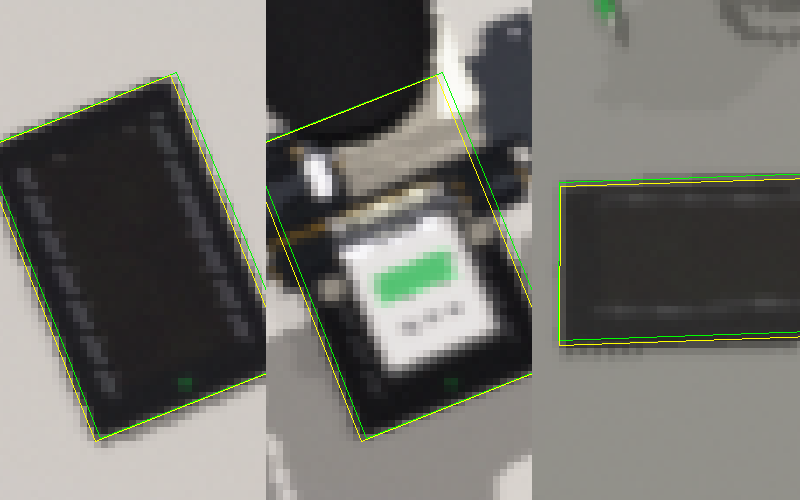

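```bash
cat > cedge.py <<'E'
import sys
from tr import *
n=sys.argv[1]; o,Mc=clock_now()
for cam in("top","side"):
    q=dict(np.load(f"{cam}_{n}.npz")); G=q["img"].astype(np.float32).mean(2)
    for ax,sg,al in((1,1,np.linspace(-.052,-.022,16)),(1,-1,np.linspace(-.052,-.022,16)),(0,-1,np.linspace(-.02,.02,16))):
        half=.058 if ax==0 else .029; d=np.linspace(-.012,.012,49); e=[]
        for a in al:
            P=np.zeros((49,3)); P[:,ax]=sg*(half+d); P[:,1-ax]=a; P[:,2]=.034
            u=proj(q,P@Mc.T+o).astype(np.float32)
            v=cv2.GaussianBlur(cv2.remap(G,u[:,:1].T.copy(),u[:,1:].T.copy(),cv2.INTER_LINEAR),(9,1),2)[0]
            hi,lo=v[:12].max(),v[-6:].mean(); th=(hi+lo)/2; k=np.where((v[:-1]>=th)&(v[1:]<th))[0]
            if len(k) and hi-lo>40: e.append((a,sg*d[k[0]]*1e3))
        e=np.array(e)
        if len(e)>4:
            s,b=np.polyfit(e[:,0]-al.mean(),e[:,1],1); print(cam,"xy"[ax],sg,"shift mm",round(b,2),"angle",round(np.degrees(s/1e3),2),"rms",round(float((e[:,1]-np.polyval([s,b],e[:,0]-al.mean())).std()),2),len(e))
E
python3 cedge.py low
```

```text
top y 1 shift mm 2.13 angle 1.52 rms 0.22 16
top y -1 shift mm 1.94 angle -0.46 rms 0.34 16
top x -1 shift mm -2.5 angle 0.0 rms 0.0 16
side x -1 shift mm -0.9 angle -2.37 rms 0.26 12
```

```bash
python3 -m crank '[{"translation":[0.04,0.1,0.08],"delta_rot":[0.004,-0.002,0.003]},{"translation":[0.03,0.1,0.07],"delta_rot":[0,0,0]},{"translation":[0.03,0.09,0],"delta_rot":[0,0,0]},{"translation":[0.03,0.09,0],"delta_rot":[0,0,0]},{"translation":[0,0,0],"delta_rot":[0,0,0]}]' -1 22
python3 -c "
from tr import *
o,Mc=clock_now();s=bot.read_state();print(o,Mc[2],s['force'],s['torque'])"
```

```text
time: 14.5
tool_pos: [0.6037, -0.1204, 0.0802]
tool_rot: [-0.664, 0.707, 0.002, -0.243]
force: [-0.9, -0.1, -3.2]
width: 0.0579
[ 0.5872 -0.1256  0.0097] [-0.0005  0.0005  1.    ] [-0.9489 -0.1084 -3.1606] [ 0.5146 -1.3687  0.0022]
```

```bash
python3 -m crank '[{"translation":[0.02,0.05,0],"delta_rot":[0,0,0]},{"translation":[0.02,0.05,0],"delta_rot":[0,0,0]},{"translation":[0,0,0],"delta_rot":[0,0,0]}]' -1 22
python3 -m crank '[{"translation":[0.02,0.05,0],"delta_rot":[0,0,0]},{"translation":[0,0,0],"delta_rot":[0,0,0]}]' -1 22
python3 -c "
from tr import *
o,Mc=clock_now();s=bot.read_state();print(o,Mc[2],s['force'],s['torque'])"
```

```text
time: 14.8
tool_pos: [0.6038, -0.1204, 0.0793]
tool_rot: [-0.664, 0.707, 0.003, -0.243]
force: [-0.1, 0.1, -1.6]
width: 0.0578
time: 15.0
tool_pos: [0.6038, -0.1204, 0.0792]
tool_rot: [-0.664, 0.707, 0.003, -0.243]
force: [-1.5, 1.0, 3.1]
width: 0.0581
[ 0.5874 -0.1256  0.0088] [-0.0003  0.0002  1.    ] [-1.4836  0.9859  3.0768] [ 0.6522 -0.4041 -0.1811]
```

Contact: the wrist force went from -2 N (the clock's weight) to +3 N and the height stalled at pad level. I'll ease the grip, then open.

```bash
python3 -m crank '[{"translation":[0,0,0],"delta_rot":[0,0,0]},{"translation":[0,0,0],"delta_rot":[0,0,0]}]' -1 4
python3 -m crank '[{"translation":[0,0,0],"delta_rot":[0,0,0]},{"translation":[0,0,0],"delta_rot":[0,0,0]},{"translation":[0,0,0],"delta_rot":[0,0,0]},{"translation":[0,0,0],"delta_rot":[0,0,0]}]' 0.6
python3 look.py rel .588 -.126 .03 36; python3 cmpc.py rel; python3 cedge.py rel
```

```text
time: 15.2
tool_pos: [0.6039, -0.1203, 0.079]
tool_rot: [-0.664, 0.707, 0.003, -0.243]
force: [-1.3, 1.8, 3.4]
width: 0.0579
time: 15.6
tool_pos: [0.6038, -0.1205, 0.0786]
tool_rot: [-0.664, 0.707, 0.002, -0.242]
force: [0.3, 0.0, -0.2]
width: 0.07
top crop origin [206 163] scale 5.555555555555555
side crop origin [209 171] scale 5.555555555555555
top 155 face height in predicted frame mm 34.591436457129035 normal in clock frame deg x,y [ 1.3381 -0.9254]
side 135 face height in predicted frame mm 34.76260893151074 normal in clock frame deg x,y [1.4302 1.6629]
top y 1 shift mm 2.38 angle 1.01 rms 0.34 16
top y -1 shift mm 2.0 angle -0.59 rms 0.29 16
top x -1 shift mm -2.22 angle -0.81 rms 0.18 16
side x -1 shift mm -1.11 angle -0.84 rms 0.14 15
```

View pics/rel.png

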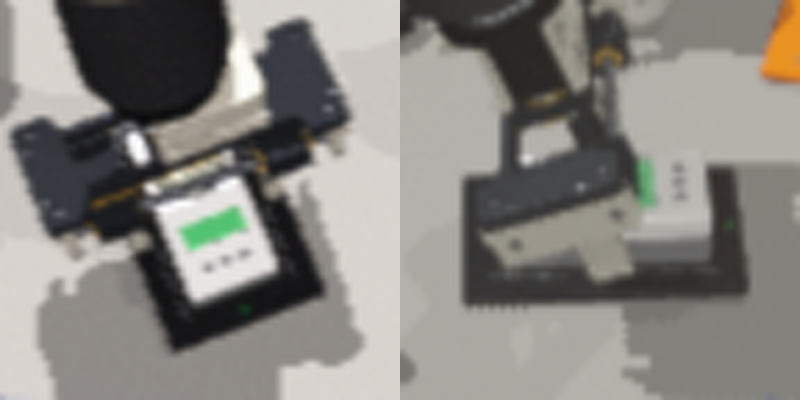

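It is released and lying on the pad: the green display is at about (212,228) in the top crop, and the fingers are clear on both sides. I'll go straight up, then back towards the robot, away from the lamp.

```bash
python3 -m crank '[{"translation":[-0.17,-0.47,0],"delta_rot":[0,0,0]},{"translation":[-0.33,-0.94,0],"delta_rot":[0,0,0]},{"translation":[-0.33,-0.94,0],"delta_rot":[0,0,0]},{"translation":[-0.33,-0.94,0],"delta_rot":[0,0,0]},{"translation":[-0.33,-0.94,0],"delta_rot":[0,0,0]},{"translation":[-0.33,-0.94,0],"delta_rot":[0,0,0]},{"translation":[-0.33,-0.94,0],"delta_rot":[0,0,0]},{"translation":[-1.4,-0.4,0],"delta_rot":[0,0,-0.03]},{"translation":[-1.9,0.4,0],"delta_rot":[0,0,-0.05]},{"translation":[-1.9,0.4,0],"delta_rot":[0,0,-0.05]},{"translation":[-1.9,0.2,0],"delta_rot":[0,0,-0.05]},{"translation":[-1.9,0.2,0],"delta_rot":[0,0,-0.05]},{"translation":[-1.9,0.1,0],"delta_rot":[0,0,-0.05]},{"translation":[-1.9,0,0],"delta_rot":[0,0,-0.05]},{"translation":[-1.9,0,0],"delta_rot":[0,0,0]},{"translation":[-1.5,0,0],"delta_rot":[0,0,0]},{"translation":[0,0,0],"delta_rot":[0,0,0]}]' 0.6
python3 look.py fin .588 -.126 .03 36
python3 - <<'E'
from h import *
for c in ("top","side"):
    p=bot.get_image(c); cv2.imwrite(f"pics/{c}fin.png",p["img"])
    for n in ["clock","pad_top","glue_stick","eraser","sticky_notes","mug"]:
        for d in bot.tip_of(p,n)[:2]: print(c,n,round(d["conf"],2),np.round(d["location"],4))
E
```

```text
time: 17.4
tool_pos: [0.4523, -0.1763, 0.1621]
tool_rot: [-0.695, 0.697, 0.118, -0.13]
force: [0.1, -0.6, 0.3]
width: 0.0701
top crop origin [206 163] scale 5.555555555555555
side crop origin [209 171] scale 5.555555555555555
top clock 0.51 [ 0.589  -0.1268  0.01  ]
top pad_top 0.77 [ 0.5868 -0.1287  0.005 ]
top pad_top 0.66 [ 0.4635 -0.3462  0.0086]
top glue_stick 0.49 [0.7457 0.0068 0.0028]
top glue_stick 0.26 [0.6047 0.1436 0.084 ]
top eraser 0.38 [ 0.4571 -0.0005  0.0008]
top sticky_notes 0.74 [ 0.4136  0.2253 -0.0017]
top mug 0.87 [ 0.6579 -0.3336  0.0021]
side clock 0.71 [ 0.5858 -0.1242  0.0052]
side clock 0.21 [0.6148 0.1469 0.0747]
side pad_top 0.79 [ 0.5944 -0.1258  0.0055]
side pad_top 0.77 [ 0.4645 -0.3499  0.0103]
side glue_stick 0.49 [ 0.751   0.0085 -0.0028]
side eraser 0.53 [ 0.4549 -0.0039  0.004 ]
side sticky_notes 0.67 [ 0.4117  0.2264 -0.0043]
side sticky_notes 0.65 [ 0.7507  0.0058 -0.0038]
side mug 0.74 [ 0.6599 -0.3302 -0.0037]
side mug 0.35 [0.6053 0.1424 0.0799]
```

View pics/fin.png

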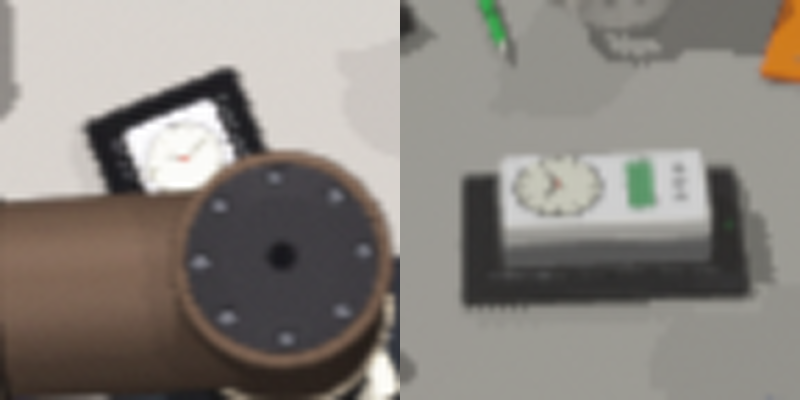

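View pics/topfin.png

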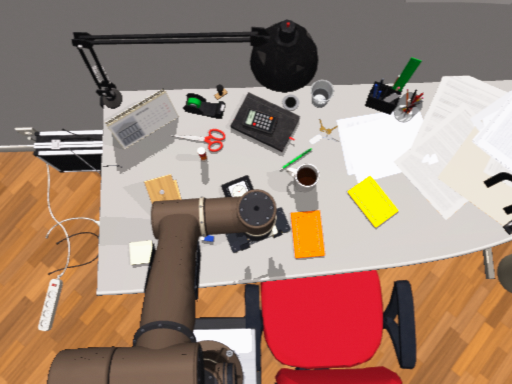

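```bash
python3 - <<'E'
from plan import *
np.set_printoptions(precision=3,suppress=True)
Rv=grip_pose(O,R.from_euler("z",14.3,degrees=True).as_matrix())[1]
s=bot.read_state(); Rt=rot(s["tool_rot"]).as_matrix(); up=Rt.T@[0,0,1]; print("up in tool",up)
p=np.array(s["tool_pos"])+[0,0,.08]
rows(np.array([.43,.13,.26]),Rv,12,start=(p,Rt))
E
```

```text
up in tool [-0.017 -1.     0.   ]
dist mm 307.2750663402218 deg 6.029817878957388
[{"translation": [0.69, -0.16, 2.46], "delta_rot": [0.0, 0.009, -0.001]}, {"translation": [0.68, -0.17, 2.46], "delta_rot": [0.0, 0.009, -0.001]}, {"translation": [0.65, -0.16, 2.48], "delta_rot": [0.0, 0.009, -0.001]}, {"translation": [0.62, -0.16, 2.47], "delta_rot": [0.0, 0.009, -0.001]}, {"translation": [0.61, -0.16, 2.49], "delta_rot": [0.0, 0.009, -0.001]}, {"translation": [0.58, -0.17, 2.48], "delta_rot": [0.0, 0.009, -0.001]}, {"translation": [0.56, -0.16, 2.5], "delta_rot": [0.0, 0.009, -0.001]}, {"translation": [0.54, -0.16, 2.5], "delta_rot": [0.0, 0.009, -0.001]}, {"translation": [0.52, -0.15, 2.5], "delta_rot": [0.0, 0.009, -0.001]}, {"translation": [0.49, -0.16, 2.51], "delta_rot": [0.0, 0.009, -0.001]}, {"translation": [0.47, -0.16, 2.51], "delta_rot": [0.0, 0.009, -0.001]}, {"translation": [0.45, -0.16, 2.51], "delta_rot": [0.0, 0.009, -0.001]}]
end [0.43 0.13 0.26] 0.3496692962447658
```

```bash
python3 -m crank '[{"translation":[0,-2,0],"delta_rot":[0,0,0]},{"translation":[0,-2,0],"delta_rot":[0,0,0]},{"translation":[0,-2,0],"delta_rot":[0,0,0]},{"translation":[0,-2,0],"delta_rot":[0,0,0]},{"translation":[0.3,0,1.2],"delta_rot":[0,0.009,0]},{"translation":[0.7,-0.2,2.5],"delta_rot":[0,0.009,0]},{"translation":[0.7,-0.2,2.5],"delta_rot":[0,0.009,0]},{"translation":[0.6,-0.2,2.5],"delta_rot":[0,0.009,0]},{"translation":[0.6,-0.2,2.5],"delta_rot":[0,0.009,0]},{"translation":[0.6,-0.2,2.5],"delta_rot":[0,0.009,0]},{"translation":[0.6,-0.2,2.5],"delta_rot":[0,0.009,0]},{"translation":[0.5,-0.2,2.5],"delta_rot":[0,0.009,0]},{"translation":[0.5,-0.2,2.5],"delta_rot":[0,0.009,0]},{"translation":[0.5,-0.2,2.5],"delta_rot":[0,0.009,0]},{"translation":[0.5,-0.2,2.5],"delta_rot":[0,0.009,0]},{"translation":[0.5,-0.2,2.5],"delta_rot":[0,0.009,0]},{"translation":[0,0,1.2],"delta_rot":[0,0,0]},{"translation":[0,0,0],"delta_rot":[0,0,0]}]' 0.6
python3 look.py fin2 .588 -.126 .03 36
python3 - <<'E'
from fitbox import *
from scipy import ndimage
for cam in("top","side"):
    q=dict(np.load(f"{cam}_fin2.npz")); X=cloud(q)
    m=(abs(X[...,2]-.042)<.009)&(np.hypot(X[...,0]-.588,X[...,1]+.126)<.08)
    l,n=ndimage.label(m); 
    m=l==1+np.argmax(ndimage.sum(m,l,range(1,n+1)))
    P=X[m]; k=abs(P[:,2]-np.median(P[:,2]))<.004; r=cv2.minAreaRect((P[k][:,:2]*1000).astype(np.float32))
    A=np.c_[P[k][:,:2],np.ones(k.sum())]; c=np.linalg.lstsq(A,P[k][:,2],rcond=None)[0]
    print(cam,"clock face z",np.median(P[:,2]),"tilt deg",np.degrees(c[:2]),"rect",r)
    G=gray(q).astype(np.float32)
    for nm,dx,dy,z,sign in(("pad",.16,.104,.008,1),("clock",.116,.058,.042,-1)):
        M=R.from_euler("z",np.radians(20.4)).as_matrix(); c0=np.array([.588,-.127,0])
        for ax in(1,0):
            for sg in(1,-1):
                half=(dx if ax==0 else dy)/2; d=np.linspace(-.013,.013,53); e=[]
                for a in np.linspace(-.8,.8,25)*(dy if ax==0 else dx)/2:
                    P=np.zeros((53,3)); P[:,ax]=sg*(half+d); P[:,1-ax]=a; P=P@M.T+c0; P[:,2]=z
                    u=proj(q,P).astype(np.float32); v=cv2.GaussianBlur(cv2.remap(G,u[:,:1].T.copy(),u[:,1:].T.copy(),cv2.INTER_LINEAR),(9,1),2)[0]*sign
                    if nm=="pad": lo,hi=v[:20].min(),v[-5:].mean()
                    else: lo,hi=v[:5].mean(),v[-20:].max()
                    th=(lo+hi)/2; j=np.where((v[:-1]<th)&(v[1:]>=th))[0]
                    if len(j) and hi-lo>30: e.append((a,sg*d[j[0]]*1e3))
                e=np.array(e)
                if len(e)>6:
                    e=e[abs(e[:,1]-np.median(e[:,1]))<2]; s,b=np.polyfit(e[:,0],e[:,1],1); print(cam,nm,"xy"[ax],sg,"shift",round(b,2),"slope deg",round(np.degrees(s/1e3),2),len(e))
E
```

```text
time: 20.0
tool_pos: [0.4298, 0.1311, 0.2623]
tool_rot: [-0.7, 0.703, 0.082, -0.093]
force: [-0.3, -0.7, -0.2]
width: 0.07
top crop origin [206 163] scale 5.555555555555555
side crop origin [209 171] scale 5.555555555555555
top clock face z 0.042831289569965035 tilt deg [0.0804 0.1434] rect ((585.41064453125, -125.41148376464844), (115.32569885253906, 57.353858947753906), 20.36857795715332)
top pad y 1 shift 2.54 slope deg 0.16 25
top pad y -1 shift 3.56 slope deg 0.06 25
top pad x 1 shift -0.28 slope deg 0.09 25
top pad x -1 shift -0.18 slope deg 1.68 25
top clock y 1 shift 4.68 slope deg -0.2 25
top clock y -1 shift 2.6 slope deg 0.36 25
top clock x 1 shift -0.6 slope deg 0.64 25
top clock x -1 shift -1.94 slope deg -0.4 25
side clock face z 0.04252180312659946 tilt deg [ 0.2659 -0.4883] rect ((589.275634765625, -124.77140045166016), (108.8927993774414, 61.462127685546875), 22.285919189453125)
side pad y 1 shift 5.54 slope deg 0.15 20
side pad x 1 shift -0.92 slope deg -0.27 25
side clock y 1 shift 4.15 slope deg 0.95 14
side clock y -1 shift 2.14 slope deg -0.62 9
side clock x 1 shift -0.66 slope deg -0.4 24
side clock x -1 shift 3.5 slope deg 3.7 8
```

View pics/fin2.png

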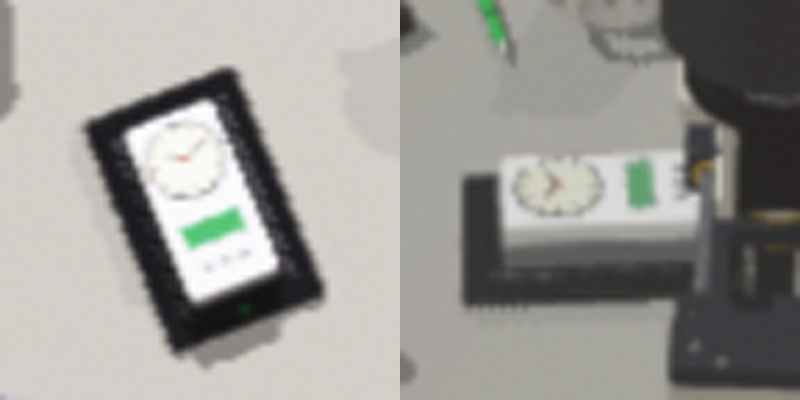

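The top view shows the clock face up in the middle of the black pad and parallel to it: face centre at about (205,200), pad corners at (88,125), (235,70), (322,297) and (175,350). The edge fits put it about 1 mm off centre with yaw within 0.5°, and the hand is clear. Handing in.

```bash
python3 -c "
from workcell import bot
s=bot.read_state();print(s['time'],s['force']);print(bot.hand_in())"
```

```text
20.1 [ 0.26542822  0.09543    -0.49592384]
the job is handed in; nothing more can be done
None
```

I slid the clock about 24 mm up the slope and lifted it square off the board. I then laid it face up on the black pad, let go and handed the job in at 20.1 s.

**Lift and placing:** The wrist carried little more than the clock's weight (2–3 N) while it came off the stud. At touchdown the wrist force swung by about 5 N.

**Last checks:**
- **Position:** the top view puts the clock about 1 mm off the pad's centre along its length and about 0.5 mm across.
- **Alignment:** the yaw is 20.4° against about 20.4° for the pad, level to within about 0.2°. The face is about 42.5 mm above the desk, as it should be when lying flat.
- **Surroundings:** the eraser, notes and mug still show where they were. The glue stick's estimate shifted about 4 mm in the top view, which is within that network's error. It stands at the same place in the picture.

**What disagreed or failed:**
- **First approach:** gripping square to the board was out of reach because joint 3 was at its limit. I gripped the clock with the tool tilted 20° instead.
- **Cameras:** the two views differed by about 2 mm on where the pad lies.
- **Side view:** its clock outline at the end (yaw 22.3°) was partly hidden by the arm, so I relied on the top view.

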